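# Put the polisher on standby and bin the finished punch

## Task

First turn the dial on the polisher's sloped control box anticlockwise, click by click, until its white pointer sits on the red dot (standby), and let go of it. Only then take the finished brass punch from the wooden stand and drop it into the wire basket. Leave the dark steel punch on its stand and the rest of the bench undisturbed.

Things in the scene. Friction and masses are not known exactly. Their poses are not given: they have to be found in the camera images.
- console: fixed green wedge-shaped control box, 180 deep (x), 200 wide (y); its black panel slopes 25 degrees from level, from 45 high at the front edge (-x) to 129 at the back (+x). Origin: centre of the underside; z up. The dial's axis leaves the middle of the panel, 87 above the underside, square to the panel (its top leans 25 degrees from vertical towards -x).
- dial (a joint): grey dial: bar grip 44 long, 14 wide, from 7 to 43 above the panel, on a skirt 48 across. Radians, growing clockwise seen from above; stops at 0 and 5.236; a click every 0.5236 (30 degrees) from 0, into which it settles if let go; about 0.08 N m to pass a click. Pointer up the slope at 2.618, on the red dot (left) at 1.047. Starts 6 to 8 clicks clockwise of the dot: several grasps.
- dial_grip (a point): point on the dial's axis, 30 above the panel, at a good height to grip the bar
- dial_pointer (a point): end of the bar that points: it has a white line on the top and a white end face; this point is at the top edge, 22 from the axis and 43 above the panel
- red_dot (a point): red dot with white rim, 15 across, on the panel 46 to the left (+y of the box) of the dial's axis; the ten other settings have white ticks
- stand: fixed wooden stand, base 90 (x) by 150 (y) by 16 high; two places side by side at y = -40 and +40, each two saddle blocks 10 thick at x = -28 and +28 (46 clear between them) with ears up to 43 high. Origin: centre of the underside
- brass_punch: finished punch of bright brass, an eight-sided bar 22 across flats and 95 long (x from -45 to the blunt tapered tip at +50), about 0.28 kg, lying along the stand's x. Origin: on the bar's axis, midway between the saddles, 45 above the table; x along the bar
- steel_punch: unfinished punch of dark steel, same shape and size, in the other place of the stand; to be left there
- basket: fixed wire basket, 160 by 160 outside, 70 high, wires 5. Origin: centre of the underside
- basket_in (a point): centre of the basket's inner floor, 4 above the table
- mallet: hammer with wooden handle, 260 long, lying; origin under its middle
- wrench: steel spanner, 180 long, lying flat, 8 high; origin under its middle
- jar: amber jar with dark cap, 60 across, 85 high; origin under its centre
- tin: blue tin, 64 across, 60 high; origin under its centre
- mug: blue mug, 80 across, 90 high; origin under its centre
- offcut: light wood offcut 130 by 50 by 25; origin under its centre
Not all that is in view belongs to the job. Of the things that look like the brass_punch, the smallest one is meant.

How it is judged:
By the outcome, as a careful person would: the job done as asked, in the order asked, and still so for the second after the job is handed in, with the robot touching nothing.
It also fails if it takes over 67 s, if anything falls off the work surface, if the arm or the gripper's body presses on something with over 40 N, if the wrist force passes 120 N, or if a joint passes its speed limit or range.

## Robot

A 7-joint arm with a two-finger parallel gripper is mounted at the origin on the work surface. World frame = base frame: x ahead of the robot, y to its left, z up, the work surface at z = 0. Lengths are in mm, angles in rad, forces in N, time in s.
With the tool pointing down it reaches from about 425 to 1025 mm from the base axis. Payload 3.6 kg.
Tool frame: the origin (TCP) lies at the very end of the fingers, on their centre line; the grasp point (between the pads) lies behind it (bot.grip_point_offset is the z of the grasp point in the tool frame, in mm); z points along the fingers, y is the line along which they close (so a half turn about z gives the same grasp; the last joint's range is limited). The gripper opens to 85 mm and grips with 20 to 120 N. Pads are 22 mm wide; open, the fingers measure 114 mm over their backs; the gripper's body (76 mm by 85 mm) begins 54 mm behind the grasp point. The pads swing forward as they close: fully open they stand 13 mm farther back than shut.
Start: joints at [1.054, 0.591, 0.048, 1.609, -0.033, 0.943, -0.034], TCP at [297.481, -661.162, 231.302] pointing down, gripper open.
Joint ranges: [-2.69, 2.69], [-0.47, 2.24], [-1.27, 1.36], [0.19, 2.51], [-1.53, 4.68], [0.08, 2.07], [-3.09, 3.09]. Speed limits (rad/s): [2.57, 2.57, 3.14, 3.14, 3.14, 3.14, 3.14].

## Interface

Orientations are given as a unit quaternion [x, y, z, w].
In Python, from rig import bot, read_camera, get_calibration, ticket gives the robot as it stands.
- The arm moves only by the tool move_arm, never from a script. Its argument "rows" is text: rows parted by semicolons, each of 7 numbers parted by spaces: the shift along the tool's x, y, z in mm, then the turn, a rotation vector about the tool's x, y, z in degrees, then the finger opening in mm, from 0 to 85.4. A call has exactly 8 rows; each row shifts and turns the commanded pose from where the row before left it, along the tool's axes as they then stand; what a row does not reach is not made up. A row lasts 1/8 s, in which the tool goes at most 62.5 mm and 10.7 degrees, less where a joint would pass 70% of its speed; a pose out of reach is approached as far as the arm can. A call is refused whole if a number of a shift passes 62.5 or a number of a turn 10.7, either way. A call with a gripper value outside its range is refused whole. The fingers move at their own pace and stop on an object; "newtons" is the grip in N (left out, the last holds). Time passes only in rows, so rows that do not move let the fingers close, or fill a call up. It gives the time, the measured TCP pose, the force, the opening and the grip force at its end, in the units of the state.
- bot.read_state(): the state, without advancing time (a new reading comes with each control period).
- read_camera(name): name is "side" or "top" or "wrist"; returns the picture (384x512x3 uint8, red, green, blue); there is no depth.
- get_calibration(name): a dict with "fovy" (degrees; the focal length in pixels is half the picture's height over the tangent of half this angle, whatever the lens; pixels are square), "cx", "cy" (the principal point, pixels), "R" (3x3) and "t" (3): a world point X has camera coordinates R X + t. Camera axes: x right, y down, z forward; pixel columns grow to the right and rows downward; lengths in mm; the calibration is good to about 2 mm. The wrist camera is an equidistant fisheye: a pixel r from the principal point sees the ray r / f radians off the axis. A picture is of the moment at which its call begins: read the wrist's pose just before it. get_calibration takes no time and is no camera call; for the wrist camera it gives the pose at the moment of the call.
- ticket.finish_job(): hands the job in; it is judged then, once.
The state is a dict: "t": time; "joint_positions": joint angles; "qd": joint speeds; "tau": joint torques, N m; "position": TCP position; "orientation": TCP orientation; "wrist_force": force on the tool from outside, world axes, zero at the start; "torque": the same for the moment, N m; "gripper_width": finger opening in mm; "finger_force": force on a finger pad.
Only numpy, scipy, OpenCV 4.12 (cv2) and the standard library are available. Lean on these libraries where they do the work, as an engineer would, in place of code of your own. Each camera call takes 0.05 s, during which the arm holds its last target. There are 200 camera calls.

## Working session

There is one attempt and no reset: what is moved stays moved. The work goes in short steps, Python scripts to look and compute and a tool call to move; the robot and the scene stay as the last step left them, time stands still between calls to the robot, and variables do not carry over. Pictures are saved under pics/ and viewed, at most 10 in all, crops included, and the job is handed in when it is done.

Besides the shell and the picture viewer there is one more tool, called after ">>>" by a JSON object that holds its "name" and its "arguments". move_arm: Moves the arm, as the interface text tells. Its arguments: {"type":"object","properties":{"rows":{"type":"string"},"newtons":{"type":"number"}},"required":["rows"]}

```bash
ls; mkdir -p pics; python3 - <<'E'
from rig import bot, read_camera, get_calibration, ticket
import cv2, numpy as np
print(bot.read_state(), bot.grip_point_offset)
ims=[]
for n in ("side","top","wrist"):
    im=read_camera(n); cv2.imwrite(f"pics/{n}0.png",im[:,:,::-1]); c=get_calibration(n)
    print(n,c)
E
```

```text
pics
{'t': 0.0, 'joint_positions': array([ 1.05451677,  0.59209523,  0.04833061,  1.60985797, -0.03329297,
        0.94268862, -0.03368849]), 'qd': array([ 0.00038509, -0.0005301 , -0.0009174 ,  0.00058101, -0.0002703 ,
       -0.00144648,  0.00109702]), 'tau': array([-3.79129115e-04, -5.48699963e+01,  1.54641721e+00, -1.98130596e+01,
        9.47880792e-03,  8.72194301e-03,  1.08673058e-05]), 'position': array([ 297.10622945, -660.40517534,  230.14562244]), 'orientation': array([ 9.77732331e-01,  2.09852877e-01, -3.07584770e-04, -1.07902089e-03]), 'wrist_force': array([ 0.65773196,  0.61749295, -0.20367895]), 'torque': array([ 0.04823383, -0.00604484, -0.04819429]), 'finger_force': 0.0, 'gripper_width': 85.27122908730003} -18.700000000000003
side {'fovy': 47.977512522855534, 'cx': 257.7859696937456, 'cy': 195.83380131376876, 'R': array([[-0.90929919, -0.41613562,  0.00247591],
       [-0.26609577,  0.5768517 , -0.77229215],
       [ 0.31995004, -0.70290345, -0.63526271]]), 't': array([ 462.12462077,  216.09930395, 1252.15357545])}
top {'fovy': 43.91205371086786, 'cx': 253.63097042402376, 'cy': 191.1755852780428, 'R': array([[ 0.00946346, -0.99994502, -0.00451595],
       [-0.99478084, -0.00895555, -0.10164097],
       [ 0.10159494,  0.00545426, -0.9948109 ]]), 't': array([  -3.30093671,  519.87807155, 1882.63291058])}
wrist {'fovy': 65.70646984690485, 'cx': 257.7014928746611, 'cy': 188.20392526232288, 'R': array([[ 0.41079217, -0.91172764, -0.00158123],
       [-0.87375442, -0.39417692,  0.28491712],
       [-0.2603901 , -0.11566011, -0.95855085]]), 't': array([-723.55557488,  -37.46437931,  378.98880252])}
```

View pics/side0.png

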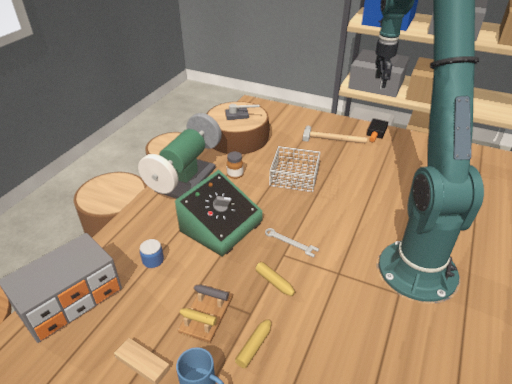

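View pics/top0.png

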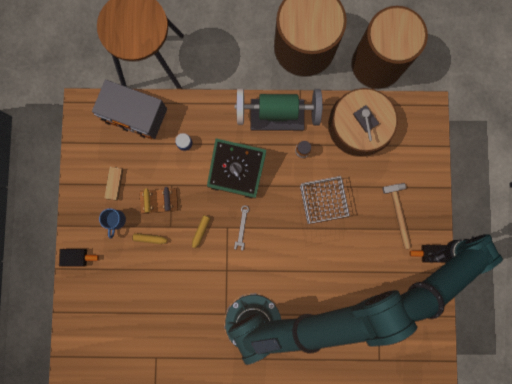

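The side view shows the console (~218,207), the stand with the steel punch (~212,293) and brass punch (~198,317), and the basket (~295,168). The top view has the console at (237,168), the brass punch at (147,201), the steel punch at (167,200) and the basket at (325,200). The two bigger brass bars lying on the bench are decoys.

```bash
cat > h.py <<'E'
from rig import bot, read_camera, get_calibration, ticket
import cv2, numpy as np
from scipy.spatial.transform import Rotation as Ro
def ray(c,u,v):
    f=192/np.tan(np.radians(c['fovy']/2)); x=np.array([(u-c['cx'])/f,(v-c['cy'])/f])
    if c.get('fish'):
        r=np.linalg.norm(x); d=np.r_[x/max(r,1e-9)*np.sin(r),np.cos(r)]
    else: d=np.r_[x,1.]
    R=np.array(c['R']); return -R.T@np.array(c['t']), R.T@(d/np.linalg.norm(d))
def cal(n):
    c=dict(get_calibration(n)); c['fish']=n=='wrist'; return c
def plane(c,u,v,z):
    o,d=ray(c,u,v); return o+d*(z-o[2])/d[2]
def tri(*obs):
    A=np.zeros((3,3));b=np.zeros(3);L=[]
    for c,u,v in obs:
        o,d=ray(c,u,v);P=np.eye(3)-np.outer(d,d);A+=P;b+=P@o;L.append((o,P))
    X=np.linalg.solve(A,b); return X, [round(float(np.linalg.norm(P@(X-o))),1) for o,P in L]
def proj(c,X):
    X=np.array(c['R'])@X+c['t']; f=192/np.tan(np.radians(c['fovy']/2))
    if c['fish']:
        r=np.hypot(X[0],X[1]); k=np.arctan2(r,X[2])/r
    else: k=1/X[2]
    return c['cx']+f*k*X[0], c['cy']+f*k*X[1]
E
python3 - <<'E'
from h import *
s=cal('side');t=cal('top')
for n,a,b in (('dial',(236,170),(220,204)),('brass',(147,201),(198,317)),('steel',(167,200),(212,293)),('basket',(325,200),(295,168))):
    print(n,tri((t,*a),(s,*b)))
T=cv2.imread('pics/top0.png');S=cv2.imread('pics/side0.png')
def crop(I,x,y,k=5,w=80,h=60): return cv2.resize(I[y:y+h,x:x+w],(400,300),interpolation=cv2.INTER_CUBIC)
cv2.imwrite('pics/c0.png',np.vstack([np.hstack([crop(T,197,138),crop(T,117,170)]),np.hstack([crop(S,180,175),crop(S,170,280)])]))
E
```

```text
dial (array([599.11216517,  72.15343589,  93.88726176]), [4.4, 4.4])
brass (array([476.65576388, 425.45645774,  40.51368873]), [1.4, 1.4])
steel (array([481.29875046, 345.93647681,  40.56924695]), [1.3, 1.3])
basket (array([ 486.90244515, -283.09205275,   33.00504307]), [0.5, 0.5])
```

View pics/c0.png

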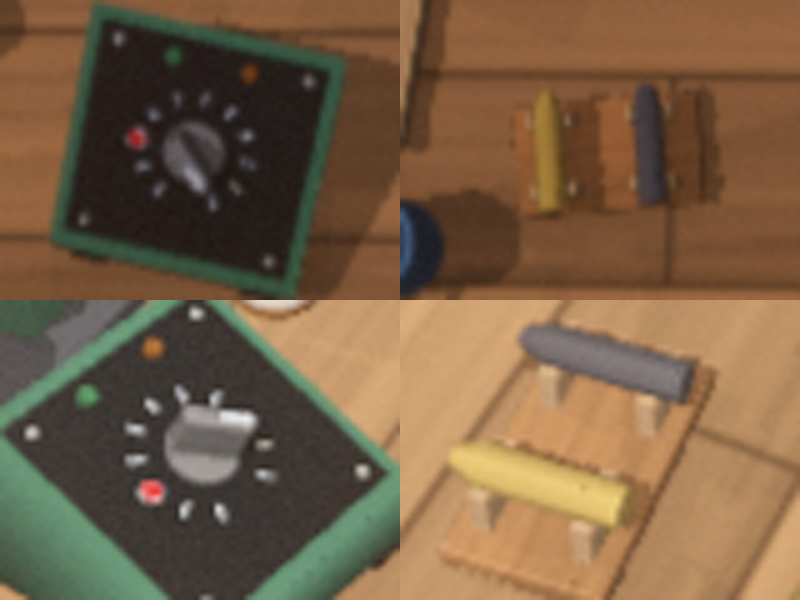

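The pointer is down-right at about +150° clockwise of up-slope, 8 clicks from the dot. I'm moving over the console for wrist views.

>>> {"name": "move_arm", "arguments": {"rows": "34 -31 -6 0 0 0 85;34 -31 -6 0 0 0 85;34 -31 -6 0 0 0 85;34 -31 -6 0 0 0 85;34 -31 -6 0 0 0 85;34 -31 -6 0 0 0 85;34 -31 -6 0 0 0 85;34 -31 -6 0 0 0 85"}}

```text
t: 1.15
position: [444.1, -321.8, 279.4]
orientation: [0.978, 0.21, -0.0, -0.0]
wrist_force: [0.3, 1.1, 0.4]
gripper_width: 85.3
finger_force: 0.0
```

>>> {"name": "move_arm", "arguments": {"rows": "34 -31 -3 0 0 0 85;34 -31 -3 0 0 0 85;34 -31 -3 0 0 0 85;34 -31 -3 0 0 0 85;34 -31 -3 0 0 0 85;34 -31 -3 0 0 0 85;34 -31 -3 0 0 0 85;0 0 0 0 0 0 85"}}

```text
t: 2.15
position: [573.1, -22.5, 300.4]
orientation: [0.977, 0.214, 0.001, -0.001]
wrist_force: [0.8, -0.9, -0.8]
gripper_width: 85.0
finger_force: 0.0
```

```bash
cat > shot.py <<'E'
import sys,pickle
from h import *
n=sys.argv[1]; c=cal('wrist'); im=read_camera('wrist')[:,:,::-1]
cv2.imwrite(f'pics/{n}.png',im); pickle.dump(c,open(f'pics/{n}.pkl','wb'))
s=bot.read_state(); print(s['t'],s['position'].round(1),s['joint_positions'].round(2),s['wrist_force'].round(1)); print(Ro.from_quat(s['orientation']).as_matrix().round(3))
E
python3 shot.py w1
```

```text
2.2 [572.  -25.6 300.1] [ 0.06  0.33 -0.12  1.88  0.05  0.94 -1.23] [ 0.  -0.5 -0.1]
[[ 0.91   0.414 -0.   ]
 [ 0.414 -0.91   0.001]
 [-0.    -0.001 -1.   ]]
```

View pics/w1.png

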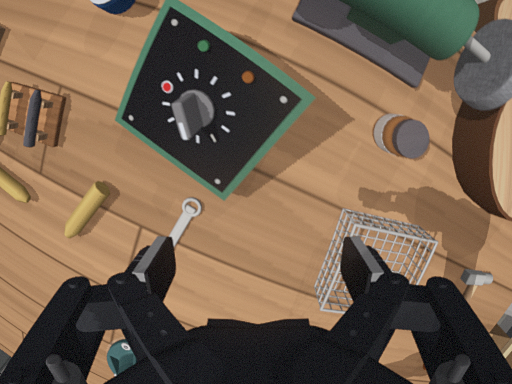

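Wrist view: panel screws at (174,22), (283,100), (217,181) and (129,118), red dot (167,87), dial bar around (192,112) with its pointer toward (182,132). The stand is at the far left and the basket at lower right. Next is a second view with a baseline.

>>> {"name": "move_arm", "arguments": {"rows": "15 -45 0 0 0 0 85;15 -45 0 0 0 0 85;15 -45 0 0 0 0 85;0 0 0 0 0 0 85;0 0 0 0 0 0 85;0 0 0 0 0 0 85;0 0 0 0 0 0 85;0 0 0 0 0 0 85"}}

```text
t: 3.2
position: [557.5, 112.9, 300.3]
orientation: [0.978, 0.209, -0.0, 0.0]
wrist_force: [-0.7, -0.5, -0.0]
gripper_width: 85.0
finger_force: 0.0
```

```bash
python3 shot.py w2; python3 - <<'E'
from h import *
import pickle
def blobs(n,m,lo,hi):
    k,l,st,ce=cv2.connectedComponentsWithStats(m.astype(np.uint8)); return [(ce[i].round(1).tolist(),int(st[i,4])) for i in range(1,k) if lo<=st[i,4]<=hi]
for n in('w1','w2'):
    I=cv2.imread(f'pics/{n}.png'); h=cv2.cvtColor(I,cv2.COLOR_BGR2HSV); H,S,V=[h[:,:,i] for i in range(3)]
    print(n,'red',blobs(n,((H<6)|(H>174))&(S>140)&(V>120),15,400))
    # panel region: dark hull
    m=((H>60)&(H<90)&(S>90)&(V>50)).astype(np.uint8)
    cs,_=cv2.findContours(m,cv2.RETR_EXTERNAL,cv2.CHAIN_APPROX_NONE)
    cs=[c for c in cs if cv2.contourArea(c)>5000]
    for c in cs: print('green',cv2.contourArea(c),cv2.approxPolyDP(c,8,True).reshape(-1,2).tolist())
    c=max(cs,key=cv2.contourArea) if cs else None
    mask=np.zeros(m.shape,np.uint8); cv2.drawContours(mask,[c],-1,1,-1)
    print('white',blobs(n,(mask>0)&(S<60)&(V>125),4,500))
E
```

```text
3.25 [557.5 113.2 300.3] [-0.15  0.32 -0.17  1.89  0.07  0.94 -1.5 ] [-0.2 -0.3 -1.1]
[[ 0.912  0.409 -0.   ]
 [ 0.409 -0.912 -0.   ]
 [-0.     0.    -1.   ]]
w1 red [([166.4, 86.6], 41)]Traceback (most recent call last):
  File "<stdin>", line 14, in <module>
cv2.error: OpenCV(4.12.0) /io/opencv/modules/imgproc/src/drawing.cpp:2426: error: (-215:Assertion failed) p.checkVector(2, CV_32S) > 0 in function 'fillPoly'
```

View pics/w2.png

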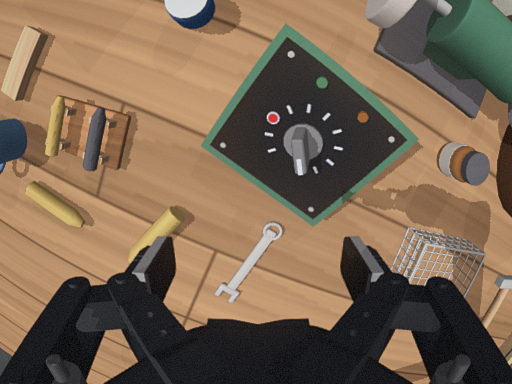

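Second view: screws at (291,55), (392,140), (310,210) and (223,145), red dot (273,118), white pointer end about (299,166). The stand is whole in view, with brass at (56,127) and steel at (95,138).

```bash
python3 - <<'E'
from h import *
import pickle
C={n:pickle.load(open(f'pics/{n}.pkl','rb')) for n in('w1','w2')}
G={n:cv2.cvtColor(cv2.imread(f'pics/{n}.png'),cv2.COLOR_BGR2GRAY).astype(float) for n in C}
def ref(n,p,w=5):
    x,y=p;P=G[n][y-w:y+w+1,x-w:x+w+1];W=np.clip(P-np.median(P)-25,0,None)
    Y,X=np.mgrid[-w:w+1,-w:w+1];return x+(W*X).sum()/W.sum(),y+(W*Y).sum()/W.sum()
sc=[((174,22),(291,55)),((283,100),(392,140)),((217,181),(310,210)),((129,118),(223,145))]
P=[]
for a,b in sc:
    a=ref('w1',a);b=ref('w2',b);X,e=tri((C['w1'],*a),(C['w2'],*b));P.append(X);print(np.round(a,1),np.round(b,1),X.round(1),e)
red=tri((C['w1'],166.4,86.6),(C['w2'],*ref('w2',(273,118))));print('red',red)
P=np.array(P);m=P.mean(0);U,S,V=np.linalg.svd(P-m);n=V[2]*np.sign(V[2][2]);print('ctr',m,'n',n,'tilt',np.degrees(np.arccos(n[2])),S, 'sides',np.linalg.norm(P-np.roll(P,1,0),axis=1))
ex=(P[0]+P[1]-P[2]-P[3]);print('yaw edges',np.degrees(np.arctan2(ex[1],ex[0])),'from n',np.degrees(np.arctan2(-n[1],-n[0])))
r=red[0]-m;print('red rel',r,np.linalg.norm(r))
# white pointer
for n_ in C:
    I=cv2.imread(f'pics/{n_}.png');h=cv2.cvtColor(I,cv2.COLOR_BGR2HSV)
    q=proj(C[n_],m+n*30);x,y=map(int,q);sub=((h[:,:,2]>150)&(h[:,:,1]<40)).astype(np.uint8)
    k,l,st,ce=cv2.connectedComponentsWithStats(sub);print(n_,np.round(q,1),[(ce[i].round(1),st[i]) for i in range(1,k) if np.hypot(*(ce[i]-q))<60 and st[i,4]>3])
E
```

```text
[174.  22.] [290.6  53.9] [687.  132.7 117.8] [0.2, 0.2]
[283.   99.1] [391.  138.9] [654.1 -14.5 118.1] [0.3, 0.3]
[216.9 181.1] [310.2 209.3] [520.1  15.2  54. ] [0.0, 0.0]
[129.7 118.1] [222.5 144.7] [553.3 162.3  56.7] [0.9, 0.9]
red (array([613.99599152, 118.26010104,  89.23662009]), [0.4, 0.4])
ctr [603.6117451   73.93906962  86.66508477] n [-0.40720956  0.08397679  0.90946593] tilt 24.568349456730683 [151.2012356  150.36393942   1.28909723] sides [149.93119306 150.88825334 151.5231905  150.81203218]
yaw edges -12.510835783504291 from n -11.652466607040617
red rel [10.38424642 44.32103141  2.57153531] 45.59385038861086
w1 [184.9 117.2] [(array([196. ,  73.2]), array([195,  69,   3,   9,  26], dtype=int32)), (array([179.6,  76.3]), array([177,  73,   6,   8,  25], dtype=int32)), (array([213.4,  79.9]), array([211,  76,   6,   9,  30], dtype=int32)), (array([167.9,  86.1]), array([161,  81,  12,  12,  36], dtype=int32)), (array([225.7,  94.9]), array([222,  93,   9,   5,  29], dtype=int32)), (array([165.8, 103.3]), array([162, 102,   8,   4,  22], dtype=int32)), (array([229.7, 11
[... 668 characters left out ...]
9]), array([267, 112,  13,  12,  49], dtype=int32)), (array([325.9, 116.1]), array([323, 113,   7,   7,  28], dtype=int32)), (array([336.9, 131.1]), array([333, 129,   9,   5,  28], dtype=int32)), (array([268.3, 133.8]), array([265, 132,   8,   4,  23], dtype=int32)), (array([338. , 147.9]), array([334, 146,   9,   4,  23], dtype=int32)), (array([271.5, 149.9]), array([268, 148,   8,   5,  22], dtype=int32)), (array([299. , 166.3]), array([296, 159,   7,  16,  91], dtype=int32)), (array([329.6, 161.7]), array([326, 159,   8,   6,  24], dtype=int32)), (array([314.8, 169.4]), array([313, 167,   5,   6,  16], dtype=int32)), (array([310.5, 208.7]), array([309, 207,   4,   4,  14], dtype=int32))]
```

```bash
cat >> h.py <<'E'
ctr=np.array([603.6,73.9,86.7]); _y,_t=np.radians(-12.5),np.radians(25)
bx=np.array([np.cos(_y)*np.cos(_t),np.sin(_y)*np.cos(_t),np.sin(_t)]); nn=np.array([-np.cos(_y)*np.sin(_t),-np.sin(_y)*np.sin(_t),np.cos(_t)]); by=np.cross(nn,bx)
def pdir(a): # a dial rad -> pointer direction
    d=a-2.618; return bx*np.cos(d)-by*np.sin(d)
def delta(P,R):
    s=bot.read_state(); R0=Ro.from_quat(s['orientation']); 
    rv=(R0.inv()*Ro.from_matrix(R)).as_rotvec(degrees=True)
    print('pos',s['position'].round(1),'| turn',rv.round(2),'| shift in old axes',R0.inv().apply(P-s['position']).round(1),'| in new axes',(R.T@(P-s['position'])).round(1),'| j',s['joint_positions'].round(2),'F',s['wrist_force'].round(1))
def dialR(a,sgn=1):
    z=-nn; y=np.cross(nn,pdir(a))*sgn; return np.c_[np.cross(y,z),y,z]
E
python3 - <<'E'
from h import *
import pickle
for n in('w1','w2'):
    c=pickle.load(open(f'pics/{n}.pkl','rb'))
    for k in (8,9,10): print(n,k,np.round([proj(c,ctr+nn*43+pdir(k*.5236)*r) for r in(8,22)],1).tolist())
s=bot.read_state();y0=Ro.from_quat(s['orientation']).as_matrix()[:,1]
R=dialR(5.236); sg=1 if R[:,1]@y0>0 else -1; print(sg)
delta(ctr+nn*80,dialR(5.236,sg))
E
```

```text
w1 8 [[185.1, 126.2], [195.3, 133.6]]
w1 9 [[182.9, 128.2], [189.0, 138.9]]
w1 10 [[179.7, 128.5], [180.5, 139.6]]
w2 8 [[303.6, 163.3], [313.3, 170.7]]
w2 9 [[300.6, 164.9], [305.1, 175.1]]
w2 10 [[296.9, 165.0], [295.2, 175.3]]
1
pos [557.5 113.2 300.3] | turn [-13.74  20.9    6.57] | shift in old axes [ -1.1  34.5 141.1] | in new axes [-50.3   3.7 136.2] | j [-0.15  0.32 -0.17  1.89  0.07  0.94 -1.5 ] F [-0.2 -0.3 -1.1]
```

```bash
python3 - <<'E'
from h import *
import pickle
out=[]
for n in('w1','w2'):
    c=pickle.load(open(f'pics/{n}.pkl','rb'));I=cv2.imread(f'pics/{n}.png')
    q=np.array(proj(c,ctr+nn*20)).astype(int); o=q-[33,33]; Z=8
    A=cv2.resize(I[o[1]:o[1]+66,o[0]:o[0]+48+2],None,fx=Z,fy=Z,interpolation=cv2.INTER_CUBIC)[:528,:400]
    for k,col in((10,(0,255,255)),(9,(255,0,255))):
        p=pdir(k*.5236);w=np.cross(nn,p)
        pts=[proj(c,ctr+nn*43+p*a*22+w*b*7) for a,b in((1,1),(1,-1),(-1,-1),(-1,1))]
        cv2.polylines(A,[(((np.array(pts)-o)+.5)*Z).astype(int)],True,col,1)
    out.append(A)
cv2.imwrite('pics/z.png',np.hstack(out))
E
```

```text
(no output)
```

View pics/z.png

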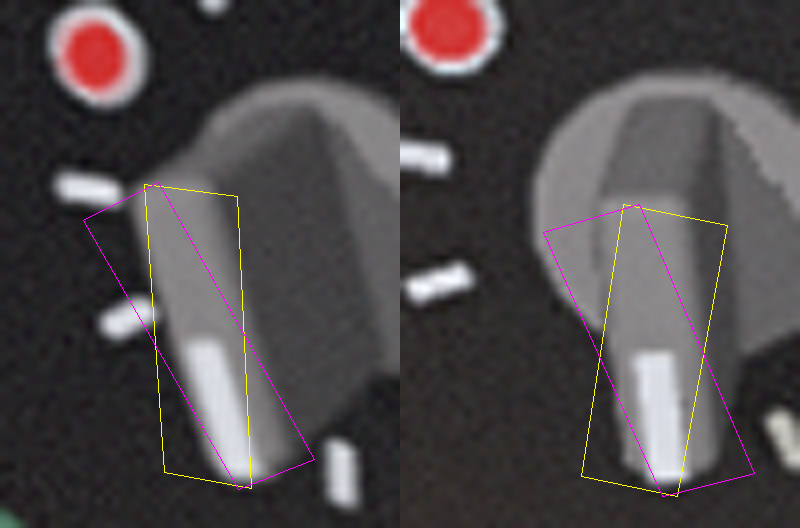

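The overlay puts the bar between my drawn 9-click and 10-click outlines, so I'm casting the white line and the ticks onto their planes to get the real angles.

```bash
python3 - <<'E'
from h import *
import pickle
def onp(c,u,v,h):
    o,d=ray(c,u,v); X=o+d*((ctr+nn*h-o)@nn)/(d@nn)-ctr; return X@bx,X@by
ang=lambda x,y:np.degrees(np.arctan2(-y,x))
T={'w1':[(170.4,119.3),(165.8,103.3),(166.4,86.6),(179.6,76.3),(196,73.2),(213.4,79.9),(225.7,94.9),(229.7,112.7),(225.1,128.4),(212.8,137.6),(197,138.5)],
'w2':[(271.5,149.9),(268.3,133.8),(272.9,117.5),(289.3,109.2),(308.3,108),(325.9,116.1),(336.9,131.1),(338,147.9),(329.6,161.7),(314.8,169.4)]}
L={'w1':((205,345),(235,470)),'w2':((655-400,355),(667-400,480))}
for n in T:
    c=pickle.load(open(f'pics/{n}.pkl','rb'))
    print(n,[(round(ang(*onp(c,*p,0))),round(np.hypot(*onp(c,*p,0)))) for p in T[n]])
    P=np.array([onp(c,*p,0) for p in T[n]]);A=np.c_[2*P,np.ones(len(P))];s=np.linalg.lstsq(A,(P**2).sum(1),rcond=None)[0];print('circle centre',s[:2])
    o=np.array(proj(c,ctr+nn*20)).astype(int)-33
    e=[np.array(onp(c,*(np.array(p)/8-.5+o),43)) for p in L[n]];print('line ends',e,ang(*(e[1]-e[0])))
E
```

```text
w1 [(-150, 43), (-120, 43), (-90, 46), (-59, 43), (-29, 44), (0, 44), (30, 43), (60, 43), (89, 44), (119, 43), (150, 43)]
circle centre [0.30841367 0.44834381]
line ends [array([-0.0834236 , -1.12474583]), array([-14.59490309, -13.6234186 ])] 139.26182565713216
w2 [(-149, 43), (-119, 43), (-89, 46), (-60, 44), (-30, 44), (-1, 44), (29, 44), (59, 43), (89, 43), (120, 42)]
circle centre [0.67684552 0.88853712]
line ends [array([ 0.3572358 , -0.27272488]), array([-14.46342382, -14.23610364])] 136.70594754220602
```

The ticks fall on 30° steps to within 1°, so the panel frame is good. The pointer is at about 138° (dial ≈5.0 rad), slightly off a click. I'll align to that.

```bash
python3 - <<'E'
from h import *
c=ctr+bx*.5+by*.6
delta(c+nn*80,dialR(5.02))
E
```

```text
pos [557.5 113.2 300.3] | turn [-15.91  19.3   -5.61] | shift in old axes [ -0.4  34.3 140.9] | in new axes [-49.2  -7.3 136.2] | j [-0.15  0.32 -0.17  1.89  0.07  0.94 -1.5 ] F [-0.2 -0.3 -1.1]
```

>>> {"name": "move_arm", "arguments": {"rows": "0 0 0 -4 4.8 -1.4 85;0 0 0 -4 4.8 -1.4 85;0 0 0 -4 4.8 -1.4 85;0 0 0 -4 4.8 -1.4 85;-16.4 -2.4 45 0 0 0 85;-16.4 -2.4 45 0 0 0 85;-16.4 -2.4 45 0 0 0 85;0 0 0 0 0 0 85"}}

```text
t: 4.25
position: [568.6, 80.3, 157.4]
orientation: [0.944, 0.253, 0.188, 0.103]
wrist_force: [-0.1, -0.1, -0.4]
gripper_width: 85.2
finger_force: 0.0
```

```bash
python3 - <<'E'
from h import *
c=ctr+bx*.5+by*.6
delta(c+nn*13,dialR(5.02))
E
```

```text
pos [568.6  80.3 157.4] | turn [0.2  0.56 0.24] | shift in old axes [ 4.   0.3 66.1] | in new axes [ 3.3  0.5 66.1] | j [-0.59  0.45  0.33  2.29  1.06  0.1  -2.41] F [-0.1 -0.1 -0.4]
```

>>> {"name": "move_arm", "arguments": {"rows": "2 0 14 0 0.3 0.1 85;2 0 14 0 0.3 0.1 85;0 0 14 0 0 0 85;0 0 12 0 0 0 85;0 0 12 0 0 0 85;0 0 0 0 0 0 85;0 0 0 0 0 0 85;0 0 0 0 0 0 85"}}

```text
t: 5.25
position: [599.8, 78.3, 106.5]
orientation: [0.942, 0.251, 0.197, 0.1]
wrist_force: [-1.0, 0.0, 0.3]
gripper_width: 85.0
finger_force: 0.0
```

```bash
python3 - <<'E'
from h import *
c=ctr+bx*.5+by*.6
delta(c+nn*13,dialR(5.02))
E
```

```text
pos [599.8  78.3 106.5] | turn [ 0.17 -0.49 -0.08] | shift in old axes [-4.7 -0.3  6.8] | in new axes [-4.6 -0.3  6.9] | j [-0.22  0.56 -0.13  2.25  1.77  0.29 -3.08] F [-1.   0.   0.3]
```

>>> {"name": "move_arm", "arguments": {"newtons": 50, "rows": "-4.5 0 0 0 0 0 85;0 0 7 0 0 -1 85;0 0 0 0 0 0 85;0 0 0 0 0 0 10;0 0 0 0 0 0 10;0 0 0 0 0 0 10;0 0 0 0 0 0 10;0 0 0 0 0 0 10"}}

```text
t: 6.25
position: [598.9, 74.3, 97.8]
orientation: [0.941, 0.259, 0.195, 0.102]
wrist_force: [-1.5, -0.4, 3.5]
gripper_width: 13.5
finger_force: 48.9
```

```bash
python3 - <<'E'
from h import *
c=ctr+bx*.5+by*.6
delta(c+nn*13,dialR(5.02)); print(bot.read_state()['gripper_width'],bot.read_state()['finger_force'])
delta(c+nn*13,dialR(5.02-np.pi/2))
E
```

```text
pos [598.9  74.3  97.8] | turn [ 0.19 -0.39  0.88] | shift in old axes [ 0.8 -0.8 -1. ] | in new axes [ 0.8 -0.8 -1. ] | j [-0.15  0.58 -0.22  2.26  1.8   0.34 -3.08] F [-1.5 -0.4  3.5]
13.514888022444842 48.8803893327713
pos [598.9  74.3  97.8] | turn [  0.46  -0.15 -89.12] | shift in old axes [ 0.8 -0.8 -1. ] | in new axes [ 0.8  0.8 -1. ] | j [-0.15  0.58 -0.22  2.26  1.8   0.34 -3.08] F [-1.5 -0.4  3.5]
```

>>> {"name": "move_arm", "arguments": {"rows": "0 0 0 0 0 -6 10;0 0 0 0 0 -6 10;0 0 0 0 0 -6 10;0 0 0 0 0 -6 10;0 0 0 0 0 -6 10;0 0 0 0 0 -6 10;0 0 0 0 0 -6 10;0 0 0 0 0 0 10"}}

```text
t: 7.25
position: [599.6, 73.8, 98.2]
orientation: [0.785, 0.578, 0.146, 0.166]
wrist_force: [-0.2, -2.0, 5.5]
gripper_width: 13.1
finger_force: 49.1
```

```bash
python3 - <<'E'
from h import *
c=ctr+bx*.5+by*.6
delta(c+nn*13,dialR(5.02)); print(bot.read_state()['gripper_width'],bot.read_state()['torque'])
E
```

```text
pos [599.6  73.8  98.2] | turn [ 0.43 -0.3  42.82] | shift in old axes [ 1.5 -0.9 -1. ] | in new axes [ 0.5 -1.7 -0.9] | j [-0.28  0.57 -0.03  2.26  1.91  0.25 -2.48] F [-0.2 -2.   5.5]
13.090005748166275 [-0.34017099  0.18578913 -0.0269619 ]
```

>>> {"name": "move_arm", "arguments": {"rows": "0 0 0 0 0 -9 10;0 0 0 0 0 -9 10;0 0 0 0 0 -9 10;0 0 0 0 0 -9 10;0 0 0 0 0 -9 10;0 0 0 0 0 -9 10;0 0 0 0 0 -9 10;0 0 0 0 0 0 10"}}

```text
t: 8.25
position: [600.8, 74.1, 98.7]
orientation: [0.367, 0.903, 0.038, 0.218]
wrist_force: [2.2, -1.8, 6.6]
gripper_width: 13.5
finger_force: 49.3
```

```bash
python3 - <<'E'
from h import *
c=ctr+bx*.5+by*.6
delta(c+nn*13,dialR(1.047)); print(bot.read_state()['gripper_width'],bot.read_state()['torque'])
E
```

```text
pos [600.8  74.1  98.7] | turn [  -0.22    0.75 -121.81] | shift in old axes [ 2.3 -0.2 -1. ] | in new axes [-1.   2.1 -1. ] | j [-0.46  0.58  0.21  2.27  2.29  0.14 -1.78] F [ 2.2 -1.8  6.6]
13.488867048187645 [-0.38909664  0.10212598  0.09339474]
```

>>> {"name": "move_arm", "arguments": {"rows": "0 0 0 0 0 -9 10;0 0 0 0 0 -9 10;0 0 0 0 0 -9 10;0 0 0 0 0 -9 10;0 0 0 0 0 -9 10;0 0 0 0 0 -9 10;0 0 0 0 0 -9 10;0 0 0 0 0 0 10"}}

```text
t: 9.25
position: [601.2, 75.5, 98.7]
orientation: [-0.158, 0.962, -0.08, 0.207]
wrist_force: [2.1, 0.6, 6.3]
gripper_width: 13.2
finger_force: 49.4
```

```bash
python3 - <<'E'
from h import *
c=ctr+bx*.5+by*.6
delta(c+nn*13,dialR(1.047)); print(bot.read_state()['gripper_width'],bot.read_state()['torque'])
E
```

```text
pos [601.2  75.5  98.7] | turn [ -0.42   0.58 -58.89] | shift in old axes [ 2.1  0.7 -1. ] | in new axes [ 0.5  2.2 -1. ] | j [-0.55  0.6   0.33  2.27  2.79  0.1  -1.2 ] F [2.1 0.6 6.3]
13.157431900347696 [-0.15009816 -0.01840008 -0.27204758]
```

>>> {"name": "move_arm", "arguments": {"rows": "0 0 0 0 0 -8.4 10;0 0 0 0 0 -8.4 10;0 0 0 0 0 -8.4 10;0 0 0 0 0 -8.4 10;0 0 0 0 0 -8.4 10;0 0 0 0 0 -8.4 10;0 0 0 0 0 -8.4 10;0 0 0 0 0 0 10"}}

```text
t: 10.25
position: [600.3, 76.5, 98.2]
orientation: [-0.611, 0.76, -0.17, 0.14]
wrist_force: [-0.0, 1.5, 5.4]
gripper_width: 13.1
finger_force: 49.4
```

```bash
python3 - <<'E'
from h import *
c=ctr+bx*.5+by*.6
delta(c+nn*13,dialR(1.047)); print(bot.read_state()['gripper_width'],bot.read_state()['torque'])
E
```

```text
pos [600.3  76.5  98.2] | turn [-0.49  0.35  0.04] | shift in old axes [ 1.2  0.9 -1. ] | in new axes [ 1.2  0.9 -1. ] | j [-0.61  0.61  0.41  2.27  3.3   0.1  -0.69] F [-0.   1.5  5.4]
13.105998447967032 [0.09359098 0.14285833 0.03748201]
```

>>> {"name": "move_arm", "arguments": {"rows": "0 0 0 0 0 0 85;0 0 0 0 0 0 85;0 0 0 0 0 0 85;0 0 0 0 0 0 85;0 0 -20 0 0 0 85;0 0 -40 0 0 0 85;0 0 -50 0 0 0 85;0 0 -40 0 0 0 85"}}

```text
t: 11.25
position: [579.4, 83.0, 157.0]
orientation: [-0.613, 0.754, -0.179, 0.154]
wrist_force: [-0.5, -0.0, 0.4]
gripper_width: 85.2
finger_force: 0.0
```

```bash
python3 shot.py w3; python3 - <<'E'
from h import *
import pickle
c=pickle.load(open('pics/w3.pkl','rb'));I=cv2.imread('pics/w3.png')
for k in (1,2,3): print(k,np.round([proj(c,ctr+nn*43+pdir(k*.5236)*r) for r in(0,8,22)],1).tolist())
for n in ('brass','basket'): pass
E
```

```text
11.3 [578.8  82.9 159.2] [-0.82  0.52  0.65  2.31  4.3   0.1  -1.69] [-1.6  0.7  1.3]
[[-0.2   -0.869  0.453]
 [-0.98   0.184 -0.078]
 [-0.016 -0.46  -0.888]]
1 [[269.6, 213.0], [275.6, 223.2], [285.7, 240.3]]
2 [[269.6, 213.0], [269.3, 224.6], [268.7, 243.9]]
3 [[269.6, 213.0], [263.0, 223.0], [252.0, 239.6]]
```

View pics/w3.png

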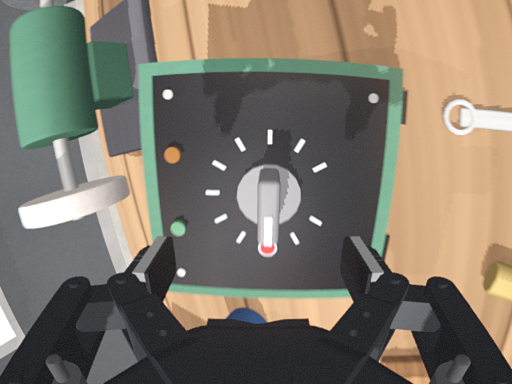

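The pointer's white end is at (267,248), right on the red dot, so the dial is done. The retreat fell short because j6 is at its limit and j5 is wound up to 4.3. I'm working out the wrist kinematics so I can unwind safely, and measuring the stand and basket as well.

```bash
python3 - <<'E'
from h import *
import itertools
D=[([1.05451677,0.59209523,0.04833061,1.60985797,-0.03329297,0.94268862,-0.03368849],[0.97773,0.20985,-0.00031,-0.00108]),
([-0.59,0.45,0.33,2.29,1.06,0.1,-2.41],[0.944,0.253,0.188,0.103]),([-0.15,0.58,-0.22,2.26,1.8,0.34,-3.08],[0.941,0.259,0.195,0.102]),
([-0.46,0.58,0.21,2.27,2.29,0.14,-1.78],[0.367,0.903,0.038,0.218]),([-0.61,0.61,0.41,2.27,3.3,0.1,-0.69],[-0.611,0.76,-0.17,0.14])]
best=[]
for s in itertools.product((1,-1),repeat=7):
    E=[]
    for q,o in D:
        R=Ro.identity()
        for i,a in enumerate('zyzyzyz'): R=R*Ro.from_euler(a,s[i]*q[i])
        E.append((R.inv()*Ro.from_quat(o)))
    k=E[0]; best.append((max((e*k.inv()).magnitude() for e in E),s,k.as_rotvec(degrees=True).round(1).tolist()))
best.sort(key=lambda b:b[0]); print(best[:3])
print([a for a in dir(bot) if a[0]!='_'])
import pickle
C={n:pickle.load(open(f'pics/{n}.pkl','rb')) for n in('w1','w2')}
# punches in w2 & top
I=cv2.imread('pics/w2.png');h=cv2.cvtColor(I,cv2.COLOR_BGR2HSV);H,S,V=[h[:,:,i] for i in range(3)]
for nm in('w2','top0','side0'):
    I=cv2.imread(f'pics/{nm}.png');h=cv2.cvtColor(I,cv2.COLOR_BGR2HSV);H,S,V=[h[:,:,i] for i in range(3)]
    m=((H>20)&(H<32)&(S>110)&(V>85)).astype(np.uint8)
    k,l,st,ce=cv2.connectedComponentsWithStats(m)
    for i in range(1,k):
        if 60<st[i,4]<4000:
            p=np.argwhere(l==i)[:,::-1].astype(np.float32); print(nm,ce[i].round(1),st[i],cv2.minAreaRect(p))
E
```

```text
[(0.014192155534343585, (-1, 1, -1, 1, -1, 1, -1), [0.0, -0.0, 90.0]), (0.820278307531579, (-1, 1, 1, 1, -1, 1, -1), [2.2, -2.7, 94.6]), (0.8992584474757356, (-1, -1, -1, -1, -1, -1, -1), [0.2, 0.2, 90.0])]
['MotionError', 'grip_point_offset', 'read_state']
w2 [ 51.7 126.6] [ 45  96  18  60 343] ((52.73210525512695, 125.45381927490234), (8.5972900390625, 59.84121322631836), 9.7824068069458)
w2 [ 51.5 206.2] [ 26 182  56  45 612] ((53.03596115112305, 206.56883239746094), (66.35292053222656, 14.98752212524414), 39.20720291137695)
w2 [151.7 234.6] [128 211  48  52 527] ((150.75001525878906, 237.75003051757812), (16.26345443725586, 63.639610290527344), 45.0)
side0 [274.5 278.3] [256 263  38  32 403] ((274.6585693359375, 278.4268493652344), (45.602745056152344, 10.151294708251953), 38.65980911254883)
side0 [197.8 316.2] [180 309  35  16 259] ((197.16513061523438, 315.9495544433594), (35.72692108154297, 8.045740127563477), 16.699243545532227)
side0 [253.1 343.6] [235 321  36  45 533] ((253.7307586669922, 342.6538391113281), (11.926054000854492, 51.864471435546875), 33.690067291259766)
```

```bash
cat >> h.py <<'E'
from scipy.optimize import least_squares
SG=[-1,1,-1,1,-1,1,-1]
def fkR(q):
    R=Ro.identity();out=[]
    for i,a in enumerate('zyzyzyz'): R=R*Ro.from_euler(a,SG[i]*q[i]); out.append(R)
    return out
def fk(q,L):
    o=fkR(q); p=np.array([0,0,L[0]])+o[1].apply([0,0,L[1]])+o[3].apply([L[4],0,L[2]])+o[5].apply([L[5],0,L[3]])
    return p,o[6]*Ro.from_euler('z',90,degrees=True)
E
cat > fit.py <<'E'
from h import *
D=[([1.05451677,0.59209523,0.04833061,1.60985797,-0.03329297,0.94268862,-0.03368849],[297.1,-660.4,230.1]),
([0.06,0.33,-0.12,1.88,0.05,0.94,-1.23],[572,-25.6,300.1]),([-0.15,0.32,-0.17,1.89,0.07,0.94,-1.5],[557.5,113.2,300.3]),
([-0.59,0.45,0.33,2.29,1.06,0.1,-2.41],[568.6,80.3,157.4]),([-0.15,0.58,-0.22,2.26,1.8,0.34,-3.08],[598.9,74.3,97.8]),
([-0.46,0.58,0.21,2.27,2.29,0.14,-1.78],[600.8,74.1,98.7]),([-0.61,0.61,0.41,2.27,3.3,0.1,-0.69],[600.3,76.5,98.2]),([-0.82,0.52,0.65,2.31,4.3,0.1,-1.69],[578.8,82.9,159.2])]
r=least_squares(lambda L:np.concatenate([fk(q,L)[0]-p for q,p in D]),[300,400,400,250,0,0])
print(r.x.round(1),np.abs(r.fun).max())
t=cal('top');s=cal('side');import pickle;c=pickle.load(open('pics/w2.pkl','rb'))
print('brass',tri((c,52.7,125.5),(s,197.2,316)),tri((c,54.5,125.5),(t,147,200.5)))
print('steel',tri((c,95,139),(t,166.8,199.4)))
E
python3 fit.py
```

```text
[475.8 594.3 524.  402.7  40.8  12.8] 48.01774024309982
brass (array([478.23238183, 429.14871821,  48.75372974]), [0.6, 0.6]) (array([478.33786882, 424.68324103,  47.94844681]), [2.1, 2.1])
steel (array([483.54601176, 347.75460755,  39.78253203]), [1.6, 1.6])
```

```bash
python3 - <<'E'
import re
s=open('h.py').read()
i=s.index('def fk(q,L)')
s=s[:i]+'''def fk(q,L):
    o=fkR(q); p=np.array([0,0,L[0]])+o[0].apply([L[4],L[5],0])+o[1].apply([L[6],0,0])+o[2].apply([L[7],L[8],L[1]])+o[3].apply([L[9],0,0])+o[4].apply([L[10],L[11],L[2]])+o[5].apply([0,0,L[3]])
    return p,o[6]*Ro.from_euler('z',90,degrees=True)
'''
open('h.py','w').write(s)
f=open('fit.py').read().replace('for q,p in D])','for q,p in D]+[.1*np.array(L[4:])])').replace('[300,400,400,250,0,0]','[300,400,400,250]+[0]*8').replace('np.abs(r.fun).max()','np.abs(r.fun[:24]).reshape(8,3).round(0)')
open('fit.py','w').write(f[:f.index("t=cal")])
E
python3 fit.py
```

```text
[ 3.163e+02  6.263e+02  4.725e+02  3.304e+02 -6.000e-01 -1.810e+01
  1.260e+01 -1.930e+01 -2.540e+01  3.800e+00 -3.200e+00 -5.000e-01] [[2. 0. 1.]
 [0. 2. 2.]
 [2. 1. 0.]
 [3. 1. 2.]
 [2. 2. 4.]
 [1. 1. 0.]
 [0. 1. 1.]
 [0. 1. 1.]]
```

```bash
cat > plan.py <<'E'
from h import *
L=[316.3,626.3,472.5,330.4,-.6,-18.1,12.6,-19.3,-25.4,3.8,-3.2,-.5]
lo=np.array([-2.69,-.47,-1.27,.19,-1.53,.08,-3.09]);hi=np.array([2.69,2.24,1.36,2.51,4.68,2.07,3.09])
def ik(P,R,q0,w=.02):
    q0=np.array(q0);R=Ro.from_matrix(R)
    def f(q):
        p,r=fk(q,L);return np.r_[(p-P)/100,(r.inv()*R).as_rotvec()*5,w*(q-q0)]
    s=least_squares(f,np.clip(q0,lo+.05,hi-.05),bounds=(lo+.03,hi-.03));return s.x,np.linalg.norm(fk(s.x,L)[0]-P)
def rows(Q):
    T=[fk(q,L) for q in Q];out=[]
    for (p,r),(p2,r2) in zip(T,T[1:]): out.append(np.r_[r.inv().apply(p2-p),(r.inv()*r2).as_rotvec(degrees=True)])
    return np.array(out),T
E
python3 - <<'E'
from plan import *
q0=bot.read_state()['joint_positions'];print(q0.round(3))
Rg=np.c_[[-1,0,0],[0,1,0],[0,0,-1]].astype(float)
qg,e=ik(np.array([540,400,250.]),Rg,[-.6,.3,-.1,1.9,.05,.94,.6]);print('goal',qg.round(2),e)
qa=q0.copy();qa[4]=3.6;qa[5]=.4;qa[1]-=.1
qb=qa.copy();qb[4]=1.6;qb[6]=-.6;qb[5]=.45;qb[1]-=.05;qb[3]-=.1
from scipy.interpolate import PchipInterpolator
W=PchipInterpolator([0,5,14,24],np.array([q0,qa,qb,qg]))
Q=W(np.arange(25));r,T=rows(Q)
for i in range(24): print(i,r[i].round(1).tolist(),'->',T[i+1][0].round(0),'tilt',round(np.degrees(np.arccos(-T[i+1][1].as_matrix()[2,2])),0),'dq',np.abs(Q[i+1]-Q[i]).max().round(2))
E
```

```text
[-0.816  0.523  0.647  2.313  4.3    0.103 -1.687]
goal [-0.6   0.51 -0.16  1.72  0.1   0.93  0.78] 0.0029759783015492567
0 [-29.9, -10.8, -10.8, 1.1, -5.8, 7.2] -> [587. 111. 173.] tilt 30.0 dq 0.12
1 [-30.3, -14.3, -10.6, 1.7, -5.7, 7.7] -> [602. 135. 194.] tilt 34.0 dq 0.13
2 [-28.0, -17.5, -9.5, 2.3, -5.1, 8.1] -> [619. 152. 218.] tilt 39.0 dq 0.14
3 [-22.5, -20.3, -7.6, 2.9, -4.1, 8.5] -> [637. 158. 243.] tilt 44.0 dq 0.15
4 [-13.6, -22.1, -5.2, 3.4, -2.5, 8.9] -> [653. 152. 263.] tilt 47.0 dq 0.16
5 [-8.6, -25.2, -3.7, 4.1, -1.5, 8.5] -> [667. 136. 280.] tilt 51.0 dq 0.18
6 [-9.2, -29.1, -3.1, 4.8, -1.3, 7.3] -> [680. 115. 297.] tilt 54.0 dq 0.21
7 [-8.2, -31.3, -2.4, 5.2, -0.9, 6.3] -> [690.  88. 313.] tilt 56.0 dq 0.23
8 [-5.7, -31.6, -1.6, 5.5, -0.2, 5.5] -> [696.  59. 325.] tilt 57.0 dq 0.24
9 [-2.1, -30.2, -0.9, 5.4, 0.6, 4.7] -> [695.  30. 333.] tilt 58.0 dq 0.25
10 [1.7, -26.9, -0.4, 5.0, 1.4, 4.1] -> [690.   3. 337.] tilt 58.0 dq 0.24
11 [5.0, -22.4, -0.2, 4.4, 2.1, 3.5] -> [681. -18. 336.] tilt 56.0 dq 0.23
12 [7.2, -17.1, -0.1, 3.6, 2.5, 3.0] -> [671. -33. 333.] tilt 
[... 153 characters left out ...]
 dq 0.18
15 [10.8, 8.8, -2.5, 1.2, 3.0, 1.1] -> [651. -32. 315.] tilt 47.0 dq 0.17
16 [15.1, 19.2, -5.0, 0.5, 3.4, 0.1] -> [650.  -9. 305.] tilt 44.0 dq 0.17
17 [20.6, 28.4, -7.8, -0.2, 4.0, -1.0] -> [648.  25. 293.] tilt 40.0 dq 0.16
18 [26.7, 36.7, -10.8, -1.0, 4.7, -2.1] -> [645.  69. 278.] tilt 35.0 dq 0.16
19 [32.7, 44.0, -13.5, -1.7, 5.3, -3.3] -> [637. 123. 264.] tilt 30.0 dq 0.15
20 [37.9, 50.7, -15.7, -2.5, 5.9, -4.5] -> [623. 186. 252.] tilt 23.0 dq 0.14
21 [41.7, 56.6, -17.3, -3.4, 6.4, -5.7] -> [603. 255. 243.] tilt 16.0 dq 0.14
22 [43.5, 61.8, -18.3, -4.3, 6.6, -6.8] -> [575. 327. 242.] tilt 8.0 dq 0.14
23 [42.9, 66.1, -18.7, -5.1, 6.6, -7.9] -> [540. 400. 250.] tilt 0.0 dq 0.15
```

>>> {"name": "move_arm", "arguments": {"rows": "-30 -11 -11 1.1 -5.8 7.2 85;-30 -14 -11 1.7 -5.7 7.7 85;-28 -18 -10 2.3 -5.1 8.1 85;-22 -20 -8 2.9 -4.1 8.5 85;-14 -22 -5 3.4 -2.5 8.9 85;-9 -25 -4 4.1 -1.5 8.5 85;-9 -29 -3 4.8 -1.3 7.3 85;-8 -31 -2 5.2 -0.9 6.3 85"}}

```text
t: 12.3
position: [692.8, 86.9, 313.6]
orientation: [-0.095, 0.878, -0.072, 0.464]
wrist_force: [-0.1, -0.4, 0.4]
gripper_width: 85.1
finger_force: 0.0
```

```bash
cat > p2.py <<'E'
from plan import *
import sys
from scipy.interpolate import PchipInterpolator
s=bot.read_state();q0=s['joint_positions'];print(q0.round(2),s['position'].round(0),fk(q0,L)[0].round(0))
Rg=np.c_[[-1,0,0],[0,1,0],[0,0,-1]].astype(float)
qg,e=ik(np.array([540,400,250.]),Rg,[-.6,.3,-.1,1.9,.05,.94,.6])
n=int(sys.argv[1]);Q=[q0+(qg-q0)*(3*u*u-2*u**3 if 0 else u) for u in np.linspace(0,1,n+1)]
r,T=rows(Q)
for i in range(n): print(i,' '.join('%.1f'%x for x in r[i]),'->',T[i+1][0].round(0),'dq',np.abs(Q[i+1]-Q[i]).max().round(2))
E
python3 p2.py 16
```

```text
[-1.03  0.51  0.97  2.29  3.38  0.42 -1.96] [693.  87. 314.] [695.  91. 316.]
0 -34.3 7.0 12.3 1.3 -4.1 0.5 -> [723. 106. 335.] dq 0.21
1 -29.1 3.8 11.7 2.1 -3.4 0.7 -> [747. 115. 353.] dq 0.21
2 -23.0 1.3 10.5 2.7 -2.5 0.8 -> [767. 121. 368.] dq 0.21
3 -16.1 -0.4 8.8 3.2 -1.3 0.9 -> [781. 123. 379.] dq 0.21
4 -8.7 -1.1 6.5 3.5 -0.1 1.0 -> [791. 123. 385.] dq 0.21
5 -1.0 -0.7 3.8 3.6 1.3 0.9 -> [794. 121. 385.] dq 0.21
6 6.8 0.8 0.8 3.3 2.7 0.8 -> [793. 121. 378.] dq 0.21
7 14.3 3.5 -2.6 2.8 4.1 0.5 -> [785. 123. 365.] dq 0.21
8 21.5 7.3 -6.0 2.0 5.4 0.2 -> [772. 130. 347.] dq 0.21
9 28.1 12.2 -9.4 1.0 6.5 -0.3 -> [753. 144. 325.] dq 0.21
10 33.8 17.9 -12.7 -0.3 7.4 -0.8 -> [728. 165. 302.] dq 0.21
11 38.6 24.5 -15.6 -1.7 8.1 -1.4 -> [698. 195. 278.] dq 0.21
12 42.3 31.8 -18.2 -3.2 8.5 -2.1 -> [664. 235. 259.] dq 0.21
13 44.8 39.5 -20.1 -4.7 8.5 -2.8 -> [625. 283. 246.] dq 0.21
14 46.0 47.7 -21.5 -6.2 8.3 -3.5 -> [584. 339. 242.] dq 0.21
15 45.8 56.1 -22.1 -7.6 7.9 -4.2 -> [540. 400. 250.] dq 0.21
```

>>> {"name": "move_arm", "arguments": {"rows": "-34 7 12 1.3 -4.1 0.5 85;-29 4 12 2.1 -3.4 0.7 85;-23 1 10.5 2.7 -2.5 0.8 85;-16 0 9 3.2 -1.3 0.9 85;-9 -1 6.5 3.5 -0.1 1 85;-1 -1 4 3.6 1.3 0.9 85;7 1 1 3.3 2.7 0.8 85;14 3.5 -2.5 2.8 4.1 0.5 85"}}

```text
t: 13.3
position: [783.3, 120.7, 360.7]
orientation: [0.055, 0.841, -0.197, 0.501]
wrist_force: [-14.4, -11.3, -17.6]
gripper_width: 84.8
finger_force: 0.0
```

```bash
python3 p2.py 8
```

```text
[-1.26  0.88  1.28  2.01  2.88  0.08 -1.97] [783. 121. 361.] [784. 117. 363.]
0 1.5 52.8 23.8 -5.0 -1.3 1.6 -> [818. 156. 337.] dq 0.35
1 0.7 28.3 16.2 -1.0 -0.9 2.3 -> [838. 178. 324.] dq 0.35
2 10.4 10.2 6.0 2.2 1.7 2.2 -> [841. 185. 310.] dq 0.35
3 27.1 2.0 -6.7 3.6 5.8 1.3 -> [824. 189. 289.] dq 0.35
4 46.8 4.7 -22.0 2.5 10.3 -0.4 -> [784. 204. 259.] dq 0.35
5 66.2 17.1 -39.1 -0.9 14.1 -2.9 -> [721. 243. 232.] dq 0.35
6 83.6 37.0 -56.0 -5.9 16.0 -6.1 -> [638. 310. 223.] dq 0.35
7 97.9 63.4 -69.0 -11.4 15.6 -9.7 -> [540. 400. 250.] dq 0.35
```

```bash
cat > sim.py <<'E'
from plan import *
def jac(q):
    p,r=fk(q,L);J=np.zeros((6,7))
    for i in range(7):
        d=q.copy();d[i]+=1e-5;p2,r2=fk(d,L);J[:3,i]=(p2-p)/1e-5;J[3:,i]=(r2*r.inv()).as_rotvec()/1e-5
    return J
def step(q,P,R,sub=5,lam=.03,it=6):
    # weights: mm/300 ~ rad ; DLS with clamp
    for _ in range(it):
        p,r=fk(q,L);e=np.r_[(P-p)/300,(R*r.inv()).as_rotvec()];J=jac(q);J[:3]/=300
        m=np.ones(7,bool)
        for _ in range(4):
            Jm=J[:,m];dq=np.zeros(7);dq[m]=Jm.T@np.linalg.solve(Jm@Jm.T+lam**2*np.eye(6),e)
            bad=m&((q+dq<lo)|(q+dq>hi))
            if not bad.any(): break
            m&=~bad
        q=np.clip(q+np.clip(dq,-.27,.27),lo,hi)
    return q
def sim(q,R_):
    q=np.array(q,float);P,R=fk(q,L);out=[]
    for r in R_:
        P=P+R.apply(r[:3]);R=R*Ro.from_rotvec(r[3:6],degrees=True);qn=step(q,P,R)
        q=q+np.clip(qn-q,-.27,.27);p,rr=fk(q,L)
        P,R=p,rr   # not made up
        out.append(q)
    return np.array(out)
def parse(s): return [[float(x) for x in r.split()] for r in s.split(';')]
E
python3 - <<'E'
from sim import *
s=bot.read_state();print(s['wrist_force'],s['joint_positions'].round(3),s['tau'].round(1),s['qd'].round(2))
A=parse("-30 -11 -11 1.1 -5.8 7.2 85;-30 -14 -11 1.7 -5.7 7.7 85;-28 -18 -10 2.3 -5.1 8.1 85;-22 -20 -8 2.9 -4.1 8.5 85;-14 -22 -5 3.4 -2.5 8.9 85;-9 -25 -4 4.1 -1.5 8.5 85;-9 -29 -3 4.8 -1.3 7.3 85;-8 -31 -2 5.2 -0.9 6.3 85")
B=parse("-34 7 12 1.3 -4.1 0.5 85;-29 4 12 2.1 -3.4 0.7 85;-23 1 10.5 2.7 -2.5 0.8 85;-16 0 9 3.2 -1.3 0.9 85;-9 -1 6.5 3.5 -0.1 1 85;-1 -1 4 3.6 1.3 0.9 85;7 1 1 3.3 2.7 0.8 85;14 3.5 -2.5 2.8 4.1 0.5 85")
a=sim([-0.816,0.523,0.647,2.313,4.3,0.103,-1.687],A)[-1];print(a.round(2),'vs -1.03  0.51  0.97  2.29  3.38  0.42 -1.96')
print(sim([-1.03,0.51,0.97,2.29,3.38,0.42,-1.96],B)[-1].round(2),'vs -1.26  0.88  1.28  2.01  2.88  0.08 -1.97')
q=[-0.59,.45,.33,2.29,1.06,.1,-2.41]
print(sim(q,parse("2 0 14 0 0.3 0.1 85;2 0 14 0 0.3 0.1 85;0 0 14 0 0 0 85;0 0 12 0 0 0 85;0 0 12 0 0 0 85"))[-1].round(2),'vs -0.22  0.56 -0.13  2.25  1.77  0.29 -3.08')
q=[-.61,.61,.41,2.27,3.3,.1,-.69]
print(sim(q,parse("0 0 -20 0 0 0 85;0 0 -40 0 0 0 85;0 0 -50 0 0 0 85;0 0 -40 0 0 0 85"))[-1].round(2),'vs -0.82  0.52  0.65  2.31  4.3   0.1  -1.69')
E
```

```text
[-14.3631748  -11.3180891  -17.59942464] [-1.259  0.879  1.278  2.011  2.883  0.078 -1.969] [  0.1 -43.8  18.6 -13.6   0.3   2.   -0.3] [-0.14  0.2   0.09 -0.11 -0.56 -0.03  0.31]
[-1.03  0.51  0.98  2.3   3.4   0.44 -1.97] vs -1.03  0.51  0.97  2.29  3.38  0.42 -1.96
[-1.25  0.83  1.21  2.01  2.68  0.11 -1.74] vs -1.26  0.88  1.28  2.01  2.88  0.08 -1.97
[-0.23  0.57 -0.11  2.25  1.77  0.29 -3.09] vs -0.22  0.56 -0.13  2.25  1.77  0.29 -3.08
[-1.13  0.41  0.97  2.38  4.38  0.08 -1.76] vs -0.82  0.52  0.65  2.31  4.3   0.1  -1.69
```

```bash
cat > search.py <<'E'
from sim import *
import time
s=bot.read_state();q0=s['joint_positions'];rng=np.random.default_rng(0)
goals=[Ro.from_matrix(np.c_[[-1,0,0],[0,1,0],[0,0,-1]].astype(float)),Ro.from_matrix(np.c_[[1,0,0],[0,-1,0],[0,0,-1]].astype(float))]
Pg=np.array([540,400,250.])
qg=np.array([-.6,.51,-.16,1.72,.1,.93,.78])
def go(q,P2,R2,n):
    Q=[]
    for i in range(n):
        p,r=fk(q,L);k=n-i;dp=r.inv().apply((P2-p)/k);dr=(r.inv()*R2).as_rotvec(degrees=True)/k
        dp*=min(1,60/max(1e-9,np.linalg.norm(dp)));dr*=min(1,10.5/max(1e-9,np.linalg.norm(dr)))
        q=sim(q,[np.r_[dp,dr]])[0];Q.append(q)
    return Q
best=(9e9,);t0=time.time();N=0
while time.time()-t0<400:
    if N<2: via=None;Q=[]
    else:
        a=rng.random();via=np.clip(q0+(qg-q0)*a+rng.normal(0,.6,7),lo+.1,hi-.1);P,R=fk(via,L)
        if P[2]<280 or P[0]<350 or abs(P[1])>600 or R.as_matrix()[2,2]>0: continue
        Q=go(q0,P,R,8)
    N+=1
    g=goals[N%2];Q=Q+go(Q[-1] if Q else q0,Pg,g,16)
    Q=np.array(Q);p,r=fk(Q[-1],L);err=np.linalg.norm(p-Pg)+100*(r.inv()*g).magnitude()
    mar=np.minimum(Q-lo,hi-Q)[2:]
    z=min(fk(x,L)[0][2] for x in Q)
    cost=err/10+10*np.clip(.25-mar,0,None).max()+np.abs(Q[-1]-qg)[[2,4]].sum()+(z<230)*5
    if cost<best[0]: best=(cost,via,N%2,Q);print(N,round(cost,2),round(err,1),mar.min().round(2),round(z),Q[-1].round(2),flush=True)
import pickle;pickle.dump(best,open('best.pkl','wb'));print(N)
E
timeout 570 python3 search.py
```

```text
1 17.07 104.7 0.0 237 [-0.59  0.37 -0.08  2.19  4.16  0.08 -0.79]
2 2.15 0.0 0.04 250 [-0.56  0.51 -0.21  1.71  0.13  0.93  0.75]
20 1.26 0.0 0.21 250 [-0.95  0.53  0.37  1.73 -0.23  0.93  1.09]
152 1.02 0.0 0.23 250 [-0.92  0.52  0.33  1.73 -0.21  0.92  1.06]
176 0.91 0.0 0.17 250 [-0.62  0.51 -0.12  1.72  0.07  0.92  0.8 ]
238 0.57 0.0 0.27 250 [-0.83  0.51  0.19  1.73 -0.12  0.92  0.98]
717
```

```bash
python3 - <<'E'
from sim import *
import pickle
b=pickle.load(open('best.pkl','rb'));q0=bot.read_state()['joint_positions'];Q=np.vstack([q0,b[3]])
r,T=rows(Q)
for i in range(len(r)): print(i,' '.join('%.1f'%x for x in r[i]),'->',T[i+1][0].round(0),Q[i+1].round(2))
R=r.round(0);R[:,3:]=r[:,3:].round(1);S=sim(q0,R);print(S[7].round(2),S[15].round(2),S[-1].round(2))
E
```

```text
0 -96.8 95.0 -66.0 -17.3 -7.2 10.9 -> [805. 239. 448.] [-1.26  0.61  1.06  1.97  2.61  0.27 -1.7 ]
1 -66.2 70.5 -32.3 -6.6 -0.8 5.3 -> [805. 309. 523.] [-1.29  0.49  0.99  1.88  2.34  0.22 -1.43]
2 -98.6 72.3 -30.6 -6.0 -6.7 7.4 -> [809. 366. 635.] [-1.22  0.36  0.77  1.77  2.07  0.36 -1.16]
3 -58.8 44.7 -25.2 -0.9 -2.0 1.7 -> [795. 390. 708.] [-1.32  0.32  0.84  1.69  1.8   0.35 -0.89]
4 -37.8 19.9 -26.9 1.9 -0.7 2.0 -> [774. 395. 754.] [-1.37  0.28  0.83  1.63  1.53  0.44 -0.62]
5 8.8 -5.0 -30.5 4.7 4.7 1.1 -> [743. 391. 748.] [-1.36  0.22  0.72  1.61  1.26  0.58 -0.35]
6 41.7 -17.2 -30.1 5.4 8.3 -3.3 -> [702. 389. 712.] [-1.35  0.19  0.64  1.6   1.02  0.73 -0.08]
7 46.4 -17.1 -22.1 5.4 8.3 -3.6 -> [662. 386. 677.] [-1.35  0.19  0.58  1.57  0.83  0.88  0.11]
8 26.0 -5.0 8.4 0.2 3.5 -0.9 -> [654. 387. 650.] [-1.33  0.19  0.57  1.59  0.76  0.88  0.16]
9 25.5 -4.6 10.0 0.2 3.5 -0.9 -> [647. 388. 623.] [-1.3   0.19  0.55  1.61  0.7   0.87  0.21]
10 24.9 -4.1 11.6 0.2 3.5 -0.9 -> [639. 389. 597.] [-1.28  0.2   0.53  1.62  0.63  0.86  0.27]
11 24.2 -3.7 13.1 0.2 3.5 -0.9 -> [631. 390. 57
[... 615 characters left out ...]
8]
18 16.7 -0.9 22.1 0.2 3.5 -0.9 -> [578. 396. 383.] [-1.    0.34  0.34  1.71  0.11  0.86  0.73]
19 15.4 -0.5 23.1 0.2 3.5 -0.9 -> [570. 397. 357.] [-0.96  0.37  0.31  1.72  0.05  0.87  0.79]
20 13.9 -0.2 24.0 0.2 3.5 -0.9 -> [563. 397. 330.] [-0.93  0.4   0.28  1.72  0.01  0.88  0.84]
21 12.4 0.1 24.8 0.2 3.5 -0.9 -> [555. 398. 303.] [-0.89  0.44  0.25  1.73 -0.04  0.89  0.89]
22 10.9 0.4 25.5 0.2 3.5 -0.9 -> [548. 399. 277.] [-0.86  0.47  0.22  1.73 -0.08  0.9   0.93]
23 9.3 0.6 26.1 0.2 3.5 -0.9 -> [540. 400. 250.] [-0.83  0.51  0.19  1.73 -0.12  0.92  0.98]
[-1.74  0.23  1.1   1.65  1.45  0.39 -0.71] [-1.02  0.3   0.31  1.58  0.55  0.34  0.31] [-0.62  0.61 -0.21  1.31  0.16  0.65  0.88]
```

```bash
cat > seg.py <<'E'
from sim import *
import pickle,sys
# seg.py n target : target 'via' or 'goal'
b=pickle.load(open('best.pkl','rb'));q0=bot.read_state()['joint_positions'];n=int(sys.argv[2])
print(q0.round(2))
if sys.argv[1]=='via': P,R=fk(b[3][7],L)
else: P,R=np.array([540,400,250.]),Ro.from_matrix(np.c_[[-1,0,0],[0,1,0],[0,0,-1]].astype(float))
p,r=fk(q0,L);rr=(r.inv()*R).as_rotvec(degrees=True)/n;o=[]
for i in range(n):
    o.append(np.r_[r.inv().apply((P-p)/n),rr]);r=r*Ro.from_rotvec(rr,degrees=True)
o=np.array(o).round(1);o[:,:3]=o[:,:3].round(0)
print(';'.join(' '.join('%g'%x for x in k)+' 85' for k in o))
S=sim(q0,o)
for i in range(1,n,2): print(S[i].round(2),fk(S[i],L)[0].round(0))
E
python3 seg.py via 14;python3 seg.py goal 16
```

```text
[-1.26  0.88  1.28  2.01  2.88  0.08 -1.97]
-17 9 -24 -1.3 0.6 1.3 85;-17 10 -24 -1.3 0.6 1.3 85;-16 11 -24 -1.3 0.6 1.3 85;-16 12 -24 -1.3 0.6 1.3 85;-15 13 -24 -1.3 0.6 1.3 85;-15 14 -24 -1.3 0.6 1.3 85;-14 14 -23 -1.3 0.6 1.3 85;-14 15 -23 -1.3 0.6 1.3 85;-13 16 -23 -1.3 0.6 1.3 85;-12 17 -23 -1.3 0.6 1.3 85;-12 18 -22 -1.3 0.6 1.3 85;-11 18 -22 -1.3 0.6 1.3 85;-10 19 -22 -1.3 0.6 1.3 85;-10 20 -21 -1.3 0.6 1.3 85
[-1.32  0.71  1.23  1.99  2.34  0.08 -1.43] [776. 179. 410.]
[-1.41  0.59  1.22  1.97  1.8   0.1  -0.89] [762. 226. 468.]
[-1.49  0.45  1.19  1.94  1.29  0.2  -0.37] [739. 260. 521.]
[-1.54  0.3   1.08  1.89  1.16  0.37 -0.2 ] [714. 290. 568.]
[-1.6   0.2   1.03  1.84  1.07  0.5  -0.11] [687. 320. 615.]
[-1.67  0.12  0.98  1.77  1.    0.61 -0.05] [662. 350. 662.]
[-1.73  0.07  0.95  1.7   0.95  0.71 -0.02] [636. 380. 709.]
[-1.26  0.88  1.28  2.01  2.88  0.08 -1.97]
12 14 -16 -1.5 3.8 -0.4 85;13 14 -15 -1.5 3.8 -0.4 85;14 15 -14 -1.5 3.8 -0.4 85;14 15 -13 -1.5 3.8 -0.4 85;15 16 -11 -1.5 3.8 -0.4 85;16 16 -10 -1.5 3.8 -0.4 85;16 16 -8 -1.5 3.8 -0.4 85;16 17 -7 -1.5 3.8 -0.4 85;17 17 -5 -1.5 3.8 -0.4 85;17 17 -4 -1.5 3.8 -0.4 85;17 17 -2 -1.5 3.8 -0.4 85;17 18 -1 -1.5 3.8 -0.4 85;17 18 1 -1.5 3.8 -0.4 85;17 18 2 -1.5 3.8 -0.4 85;16 18 4 -1.5 3.8 -0.4 85;16 18 6 -1.5 3.8 -0.4 85
[-1.25  0.7   1.11  2.01  2.34  0.08 -1.43] [770. 185. 355.]
[-1.21  0.55  0.91  2.    1.8   0.12 -0.89] [754. 241. 360.]
[-1.1   0.45  0.68  1.98  1.26  0.19 -0.35] [731. 282. 358.]
[-0.89  0.37  0.33  1.94  0.93  0.31  0.02] [702. 319. 348.]
[-0.72  0.36  0.08  1.9   0.67  0.39  0.29] [673. 356. 337.]
[-0.59  0.37 -0.12  1.85  0.47  0.47  0.48] [643. 394. 327.]
[-0.49  0.4  -0.27  1.81  0.31  0.54  0.63] [613. 432. 316.]
[-0.43  0.45 -0.39  1.75  0.18  0.62  0.74] [583. 470. 306.]
```

>>> {"name": "move_arm", "arguments": {"rows": "12 14 -16 -1.5 3.8 -0.4 85;13 14 -15 -1.5 3.8 -0.4 85;14 15 -14 -1.5 3.8 -0.4 85;14 15 -13 -1.5 3.8 -0.4 85;15 16 -11 -1.5 3.8 -0.4 85;16 16 -10 -1.5 3.8 -0.4 85;16 16 -8 -1.5 3.8 -0.4 85;16 17 -7 -1.5 3.8 -0.4 85"}}

```text
t: 14.3
position: [737.5, 196.0, 315.1]
orientation: [0.039, 0.908, -0.145, 0.392]
wrist_force: [-0.7, -0.4, -0.8]
gripper_width: 85.1
finger_force: 0.0
```

```bash
python3 seg.py goal 8
```

```text
[-1.07  0.55  0.71  1.95  1.04  0.36  0.02]
23 22 -20 -2.1 5.8 -0.6 85;24 22 -16 -2.1 5.8 -0.6 85;25 23 -13 -2.1 5.8 -0.6 85;26 24 -10 -2.1 5.8 -0.6 85;27 25 -6 -2.1 5.8 -0.6 85;27 25 -2 -2.1 5.8 -0.6 85;27 25 1 -2.1 5.8 -0.6 85;26 25 5 -2.1 5.8 -0.6 85
[-0.91  0.46  0.4   1.9   0.72  0.55  0.35] [692. 247. 301.]
[-0.8   0.44  0.19  1.83  0.45  0.69  0.57] [642. 298. 285.]
[-0.72  0.46  0.04  1.77  0.23  0.82  0.72] [591. 349. 267.]
[-0.66  0.51 -0.07  1.71  0.05  0.93  0.82] [540. 399. 251.]
```

The wrist has unwound. Next I'm going to the viewing pose over the stand.

>>> {"name": "move_arm", "arguments": {"rows": "23 22 -20 -2.1 5.8 -0.6 85;24 22 -16 -2.1 5.8 -0.6 85;25 23 -13 -2.1 5.8 -0.6 85;26 24 -10 -2.1 5.8 -0.6 85;27 25 -6 -2.1 5.8 -0.6 85;27 25 -2 -2.1 5.8 -0.6 85;27 25 1 -2.1 5.8 -0.6 85;26 25 5 -2.1 5.8 -0.6 85"}}

```text
t: 15.3
position: [535.1, 398.9, 246.5]
orientation: [-0.001, 1.0, -0.002, -0.002]
wrist_force: [1.2, -0.3, 0.8]
gripper_width: 85.0
finger_force: 0.0
```

```bash
python3 shot.py w4
```

```text
15.35 [533.3 401.6 245.2] [-0.66  0.51 -0.07  1.73  0.04  0.92  0.83] [-0.2  2.8  0.4]
[[-1.    -0.005 -0.008]
 [-0.005  1.    -0.002]
 [ 0.008 -0.002 -1.   ]]
```

View pics/w4.png

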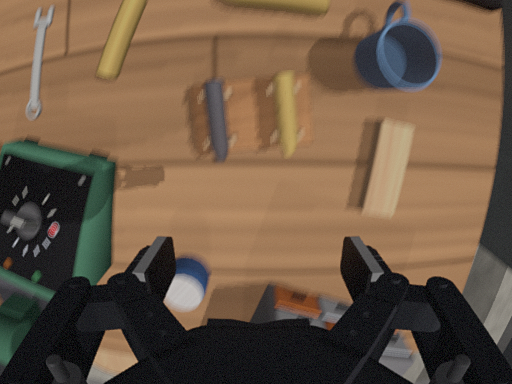

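The view (slightly motion-blurred) shows the brass punch from (287,71) to (289,155) and the steel punch from (214,80) to (220,160). The dial pointer is still on the red dot. I'm retaking this at rest and triangulating.

```bash
python3 shot.py w5; python3 - <<'E'
from h import *
import pickle
def axis(nm,near,sat=90,v=70):
    I=cv2.imread(f'pics/{nm}.png');h=cv2.cvtColor(I,cv2.COLOR_BGR2HSV);H,S,V=[h[:,:,i] for i in range(3)]
    m=((H>20)&(H<33)&(S>sat)&(V>v)).astype(np.uint8);m=cv2.morphologyEx(m,cv2.MORPH_OPEN,np.ones((3,3)))
    k,l,st,ce=cv2.connectedComponentsWithStats(m);i=min(range(1,k),key=lambda i:np.hypot(*(ce[i]-near))+(st[i,4]<50)*1000)
    p=np.argwhere(l==i)[:,::-1].astype(np.float32);c,sz,a=cv2.minAreaRect(p);b=cv2.boxPoints((c,sz,a))
    e=sorted([(np.linalg.norm(b[j]-b[(j+1)%4]),(b[j]+b[(j+1)%4])/2) for j in range(4)],key=lambda t:t[0])[:2]
    print(nm,np.round(c,1),np.round(sz,1),[t[1].round(1).tolist() for t in e]);return [t[1] for t in e]
c5=pickle.load(open('pics/w5.pkl','rb'));c2=pickle.load(open('pics/w2.pkl','rb'));cs=cal('side')
A=axis('w5',(288,112));A.sort(key=lambda p:p[1])      # butt first
B=axis('w2',(53,125));B.sort(key=lambda p:-p[1])
S=axis('side0',(198,316));S.sort(key=lambda p:-p[0])
for k,n in((0,'butt'),(1,'tip')):
    print(n,'w5+w2',tri((c5,*A[k]),(c2,*B[k])),'w5+side',tri((c5,*A[k]),(cs,*S[k])))
for z in(45,56): print(z,[plane(c5,*a,z).round(1) for a in A])
E
```

```text
15.4 [534.9 399.8 245.4] [-0.66  0.51 -0.07  1.73  0.05  0.92  0.82] [-0.7 -0.2  0.3]
[[-1.    -0.004 -0.002]
 [-0.004  1.    -0.005]
 [ 0.002 -0.005 -1.   ]]
w5 [283.  107.5] [57.4  6.9] [[280.79998779296875, 78.9000015258789], [285.20001220703125, 136.10000610351562]]
w2 [ 51.8 125.7] [ 6.5 59. ] [[47.5, 154.89999389648438], [56.099998474121094, 96.5999984741211]]
side0 [197.2 316. ] [34.5  8. ] [[180.6999969482422, 311.0], [213.6999969482422, 320.8999938964844]]
butt w5+w2 (array([431.0527468 , 426.13965278,  51.11519815]), [1.1, 1.1]) w5+side (array([432.04019861, 426.53434478,  52.69890822]), [0.1, 0.1])
tip w5+w2 (array([509.96941364, 440.11127163,  35.85068646]), [12.6, 12.6]) w5+side (array([505.47873988, 437.13985341,  63.67921935]), [11.1, 11.1])
45 [array([431.5, 427.2,  45. ]), array([497.8, 433.1,  45. ])]
56 [array([432.5, 426.4,  56. ]), array([496.7, 432.1,  56. ])]
```

```bash
python3 - <<'E'
from h import *
import pickle
c5=pickle.load(open('pics/w5.pkl','rb'));c2=pickle.load(open('pics/w2.pkl','rb'));cs=cal('side')
B=[(47.5,154.9),(56.1,96.6)];S=[(213.7,320.9),(180.7,311)]
X=[tri((c2,*b),(cs,*s)) for b,s in zip(B,S)];print(X)
I=cv2.imread('pics/w5.png')[60:175,265:310];h=cv2.cvtColor(I,cv2.COLOR_BGR2HSV)
for r in range(0,115,8): print(r+60,[tuple(int(t) for t in h[r,c]) for c in range(8,40,4)])
E
```

```text
[(array([431.41472404, 425.4898893 ,  52.06356515]), [1.0, 1.0]), (array([523.20489452, 435.17189282,  50.89185769]), [1.4, 1.4])]
60 [(14, 115, 146), (14, 117, 148), (14, 118, 147), (13, 114, 148), (14, 115, 146), (15, 113, 151), (14, 125, 147), (14, 114, 152)]
68 [(13, 119, 144), (14, 119, 142), (14, 121, 141), (15, 115, 142), (14, 119, 139), (14, 119, 141), (14, 121, 141), (14, 119, 143)]
76 [(14, 120, 140), (13, 120, 140), (12, 122, 138), (13, 121, 139), (14, 116, 141), (15, 119, 139), (14, 120, 138), (13, 124, 138)]
84 [(20, 138, 152), (20, 123, 189), (22, 119, 188), (21, 125, 180), (12, 128, 160), (14, 129, 162), (13, 127, 167), (13, 134, 168)]
92 [(19, 131, 142), (21, 131, 181), (22, 123, 189), (20, 125, 185), (15, 110, 123), (16, 89, 186), (14, 128, 159), (13, 131, 150)]
100 [(20, 138, 146), (20, 125, 181), (21, 124, 189), (21, 121, 189), (15, 128, 159), (14, 134, 160), (14, 127, 161), (14, 130, 161)]
108 [(19, 131, 140), (20, 122, 177), (21, 122, 188), (22, 119, 191), (19, 128, 164), (13, 128, 165), (13, 130, 167), (14, 131, 167)]
116 [(20, 139, 119), (20, 130, 173), (21, 12
[... 317 characters left out ...]
173), (14, 123, 181), (14, 128, 179)]
140 [(18, 129, 117), (20, 132, 143), (20, 125, 182), (21, 126, 188), (21, 121, 181), (15, 98, 148), (16, 95, 186), (14, 129, 174)]
148 [(14, 132, 129), (20, 128, 151), (21, 124, 181), (20, 121, 192), (20, 128, 185), (13, 127, 179), (14, 128, 178), (14, 126, 174)]
156 [(14, 115, 166), (15, 121, 135), (20, 124, 179), (20, 124, 191), (19, 131, 164), (15, 114, 164), (14, 111, 166), (14, 117, 163)]
164 [(14, 114, 156), (14, 117, 155), (14, 113, 156), (14, 120, 155), (13, 112, 157), (14, 119, 156), (14, 116, 156), (14, 117, 155)]
172 [(14, 112, 166), (14, 115, 164), (14, 114, 165), (14, 117, 164), (14, 114, 165), (14, 113, 162), (15, 116, 162), (14, 113, 162)]
```

```bash
python3 - <<'E'
from h import *
import pickle
c5=pickle.load(open('pics/w5.pkl','rb'))
u=np.array([np.cos(np.radians(6)),np.sin(np.radians(6)),0]);O=np.array([476.2,430.2,45.])
print([np.round(proj(c5,O+u*t+[0,0,8]),1).tolist() for t in(-45,0,50)])
y=np.cross([0,0,-1.],-u)
R=np.c_[-u,y,[0,0,-1.]];delta(np.r_[O[:2],28],R)
E
```

```text
[[279.8, 78.2], [283.5, 117.8], [287.2, 161.2]]
pos [534.9 399.8 245.4] | turn [-0.31 -0.16 -5.78] | shift in old axes [ 58.   31.8 217.4] | in new axes [ 55.2  36.3 217.4] | j [-0.66  0.51 -0.07  1.73  0.05  0.92  0.82] F [-0.7 -0.2  0.3]
```

>>> {"name": "move_arm", "arguments": {"rows": "19 11 10 0 0 -2 55;19 11.5 10 -0.3 -0.2 -2 55;19 12 10 0 0 -1.8 55;0 0 35 0 0 0 55;0 0 35 0 0 0 55;0 0 30 0 0 0 55;0 0 10 0 0 0 55;0 0 0 0 0 0 55"}}

```text
t: 16.4
position: [477.9, 430.4, 106.1]
orientation: [-0.052, 0.999, -0.001, 0.002]
wrist_force: [-0.0, 0.3, -0.1]
gripper_width: 55.2
finger_force: 0.0
```

```bash
cat > d.py <<'E'
from h import *
u=np.array([np.cos(np.radians(6)),np.sin(np.radians(6)),0]);O=np.array([476.2,429.7,45.])
y=np.cross([0,0,-1.],-u)
R=np.c_[-u,y,[0,0,-1.]];delta(np.r_[O[:2],28],R);s=bot.read_state();print(s['gripper_width'])
E
python3 d.py
```

```text
pos [477.9 430.4 106.1] | turn [-0.17  0.24 -0.02] | shift in old axes [ 2.1 -0.3 78.1] | in new axes [ 1.8 -0.5 78.1] | j [-0.75  0.64 -0.08  1.88  0.1   0.62  0.78] F [-0.   0.3 -0.1]
55.22344629207828
```

>>> {"name": "move_arm", "arguments": {"newtons": 50, "rows": "2 0 24 0 0 0 55;0 0 24 0 0 0 55;0 0 18 0 0 0 55;0 0 12 0 0 0 55;0 0 0 0 0 0 55;0 0 0 0 0 0 15;0 0 0 0 0 0 15;0 0 0 0 0 0 15"}}

```text
t: 17.4
position: [478.0, 429.2, 29.5]
orientation: [-0.051, 0.999, -0.001, 0.003]
wrist_force: [-1.0, -2.7, 5.9]
gripper_width: 20.9
finger_force: 49.2
```

```bash
python3 d.py
```

```text
pos [478.  429.2  29.5] | turn [-0.17  0.33 -0.16] | shift in old axes [1.7 0.7 1.4] | in new axes [1.7 0.7 1.5] | j [-0.76  0.75 -0.07  1.91  0.11  0.48  0.76] F [-1.  -2.7  5.9]
20.946404071441275
```

Gripped at 20.9 mm (bar 22 across flats) with 49 N. Next comes the lift, then the carry to the basket.

>>> {"name": "move_arm", "arguments": {"newtons": 60, "rows": "0 0 -15 0 0 0 15;0 0 -35 0 0 0 15;0 0 -40 0 0 0 15;0 0 -40 0 0 0 15;0 0 -20 0 0 0 15;2 -20 0 0 0 0 15;4 -40 0 0 0 0 15;4 -45 0 0 0 0 15"}}

```text
t: 18.4
position: [475.9, 321.6, 177.2]
orientation: [-0.052, 0.999, -0.002, 0.001]
wrist_force: [0.8, 0.8, -4.0]
gripper_width: 20.6
finger_force: 59.1
```

```bash
cat > e.py <<'E'
from h import *
u=np.array([np.cos(np.radians(6)),np.sin(np.radians(6)),0]);y=np.cross([0,0,-1.],-u)
delta(np.array([487,-283,170.]),np.c_[-u,y,[0,0,-1.]]);s=bot.read_state();print(s['gripper_width'],s['finger_force'])
E
python3 e.py
```

```text
pos [475.9 321.6 177.2] | turn [-0.26  0.14 -0.06] | shift in old axes [  51.6 -602.5    9.8] | in new axes [  52.2 -602.4    7.2] | j [-0.6   0.47 -0.1   1.99  0.08  0.68  0.92] F [ 0.8  0.8 -4. ]
20.57532377636487 59.131893776357174
```

>>> {"name": "move_arm", "arguments": {"rows": "4 -45 0 0 0 0 15;4 -45 0 0 0 0 15;4 -45 0 0 0 0 15;4 -45 0 0 0 0 15;4 -45 0 0 0 0 15;4 -45 0 0 0 0 15;4 -45 0 0 0 0 15;4 -45 0 0 0 0 15"}}

```text
t: 19.4
position: [480.0, -39.4, 178.2]
orientation: [-0.051, 0.999, -0.001, 0.001]
wrist_force: [0.7, 0.5, -3.8]
gripper_width: 20.5
finger_force: 59.1
```

>>> {"name": "move_arm", "arguments": {"rows": "4 -45 0 0 0 0 15;4 -45 0 0 0 0 15;4 -40 0 0 0 0 15;4 -35 0 0 0 0 15;3 -30 0 0 0 0 15;2 -20 0 0 0 0 15;0 -10 0 0 0 0 15;0 0 0 0 0 0 15"}}

```text
t: 20.4
position: [484.4, -262.7, 179.5]
orientation: [-0.051, 0.999, -0.001, 0.002]
wrist_force: [-0.3, 0.1, -2.9]
gripper_width: 20.3
finger_force: 59.1
```

```bash
python3 e.py; python3 shot.py w6; python3 - <<'E'
from h import *
# basket wires in side & top (arm over it now: use first pictures), bright grey mask
for n,box,z in(('top0',(285,165,365,235),70),('side0',(262,140,328,196),70)):
    I=cv2.imread(f'pics/{n}.png');h=cv2.cvtColor(I,cv2.COLOR_BGR2HSV);x0,y0,x1,y1=box
    m=(h[y0:y1,x0:x1,1]<70)&(h[y0:y1,x0:x1,2]>110);p=np.argwhere(m)[:,::-1].astype(np.float32)+[x0,y0]
    r=cv2.minAreaRect(p.astype(np.float32));print(n,r)
    c=cal(n[:-1]);print('centre on rim/mid plane',plane(c,*r[0],70).round(0),plane(c,*r[0],35).round(0))
    print([plane(c,*q,70).round(0).tolist() for q in cv2.boxPoints(r)])
E
```

```text
pos [ 484.4 -262.7  179.5] | turn [-0.1   0.26 -0.12] | shift in old axes [ -0.4 -20.5   9.5] | in new axes [ -0.4 -20.5   9.5] | j [ 0.47  0.44 -0.07  2.05  0.05  0.65  2.04] F [-0.3  0.1 -2.9]
20.319580052730792 59.147109780460596
20.45 [ 484.6 -261.7  179.5] [ 0.47  0.44 -0.08  2.05  0.05  0.65  2.04] [-0.7 -0.4 -3.1]
[[-0.995 -0.104  0.005]
 [-0.104  0.995 -0.001]
 [-0.005 -0.001 -1.   ]]
top0 ((324.07696533203125, 199.38461303710938), (41.18438720703125, 42.75332260131836), 78.69007110595703)
centre on rim/mid plane [ 486. -274.   70.] [ 489. -279.   35.]
[[548.0, -177.0, 70.0], [582.0, -341.0, 70.0], [424.0, -371.0, 70.0], [390.0, -208.0, 70.0]]
side0 ((294.4364318847656, 163.59046936035156), (47.32060241699219, 50.68299102783203), 8.530765533447266)
centre on rim/mid plane [ 482. -258.   70.] [ 498. -306.   35.]
[[521.0, -103.0, 70.0], [622.0, -408.0, 70.0], [439.0, -436.0, 70.0], [366.0, -133.0, 70.0]]
```

View pics/w6.png

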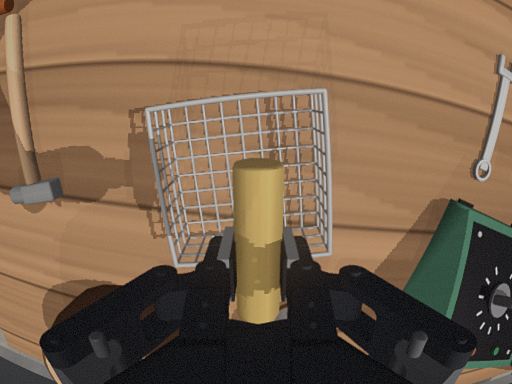

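The punch is held over the basket. Rim corners are at about (148,110), (326,92), (330,253) and (174,265). I'm casting those onto the rim plane to get the centre.

```bash
python3 - <<'E'
from h import *
import pickle
c=pickle.load(open('pics/w6.pkl','rb'))
P=[plane(c,*q,68) for q in((148,110),(326,92),(330,253),(174,265))];print(np.round(P,0)[:,:2].tolist(),np.mean(P,0).round(1),[round(float(np.linalg.norm(P[i]-P[i-1]))) for i in range(4)])
s=bot.read_state();R=Ro.from_quat(s['orientation'])
m=np.mean(P,0);print(R.inv().apply(m-s['position']).round(1))
E
```

```text
[[426.0, -366.0], [396.0, -213.0], [547.0, -184.0], [578.0, -339.0]] [ 486.8 -275.4   68. ] [154, 156, 153, 158]
[ -0.3 -13.7 111.5]
```

>>> {"name": "move_arm", "arguments": {"rows": "-2 -14 20 0 0 0 15;0 0 30 0 0 0 15;0 0 30 0 0 0 15;0 0 30 0 0 0 15;0 0 25 0 0 0 15;0 0 17 0 0 0 15;0 0 0 0 0 0 15;0 0 0 0 0 0 15"}}

```text
t: 21.45
position: [489.7, -276.7, 28.6]
orientation: [-0.052, 0.999, -0.001, 0.003]
wrist_force: [0.3, -0.4, -2.4]
gripper_width: 20.6
finger_force: 59.1
```

>>> {"name": "move_arm", "arguments": {"rows": "0 0 0 0 0 0 45;0 0 0 0 0 0 45;0 0 0 0 0 0 45;0 0 0 0 0 0 45;0 0 -20 0 0 0 45;0 0 -40 0 0 0 45;0 0 -50 0 0 0 45;0 0 -50 0 0 0 45"}}

```text
t: 22.45
position: [487.7, -276.4, 189.2]
orientation: [-0.051, 0.999, -0.001, 0.002]
wrist_force: [-0.1, 0.2, 0.5]
gripper_width: 44.8
finger_force: 0.0
```

```bash
python3 shot.py w7; python3 - <<'E'
from h import *
A=cv2.imread('pics/w7.png');B=read_camera('side')[:,:,::-1]
cv2.imwrite('pics/fin.png',np.hstack([cv2.resize(A,(400,300)),cv2.resize(B,(400,300))]))
print(bot.read_state()['gripper_width'])
E
```

```text
22.5 [ 491.5 -278.2  195.7] [ 0.49  0.43 -0.08  2.01  0.05  0.68  2.06] [ 1.  -1.2  3.6]
[[-0.995 -0.102  0.015]
 [-0.102  0.995 -0.007]
 [-0.015 -0.008 -1.   ]]
44.61996085062988
```

View pics/fin.png

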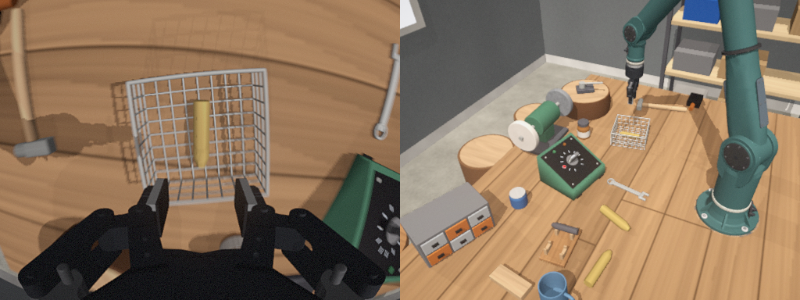

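The brass punch lies flat inside the basket (left half, around (202,133)). The steel punch is still on its stand and the gripper is clear. I'm handing in after a short rest.

>>> {"name": "move_arm", "arguments": {"rows": "0 0 -20 0 0 0 45;0 0 0 0 0 0 45;0 0 0 0 0 0 45;0 0 0 0 0 0 45;0 0 0 0 0 0 45;0 0 0 0 0 0 45;0 0 0 0 0 0 45;0 0 0 0 0 0 45"}}

```text
t: 23.55
position: [488.0, -276.5, 207.8]
orientation: [-0.051, 0.999, -0.001, 0.003]
wrist_force: [-0.8, -0.5, -0.0]
gripper_width: 45.3
finger_force: 0.0
```

```bash
python3 -c "
from rig import ticket
print(ticket.finish_job())"
```

```text
the job is handed in; nothing more can be done
None
```

The job is handed in at 23.6 s of the 67 s allowed: the dial is on the red dot and released, the brass punch is in the wire basket, and the steel punch is still on its stand; j6 read 0.078 rad once, against its stated 0.08 limit, and no verdict came back.

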